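# Demould the cured mortar plugs

### The arm

A 6-joint arm with a two-finger parallel gripper is mounted at the origin on the work surface. World frame = base frame: x ahead of the robot, y to its left, z up, the work surface at z = 0. Lengths are in mm, angles in rad, forces in N, time in s.
With the tool pointing down it reaches from about 350 to 775 mm from the base axis. Payload 7.3 kg.
Tool frame: the origin (TCP) lies between the finger pads; the fingertips stand 22 mm ahead of it and the grasp point (between the pads) lies 3 mm ahead of it (nose_length is the distance from the TCP to the fingertips, in mm); z points along the fingers, y is the direction in which the jaws open and shut (so a half turn about z gives the same grasp; the last joint's range is limited). The gripper opens to 92 mm and grips with 3 to 60 N. Pads are 19 mm wide; open, the fingers measure 130 mm over their backs; the gripper's body (75 mm by 190 mm) begins 47 mm behind the grasp point.
Start: joints at [-1.347, 0.342, 1.524, -0, 1.275, -0.146], TCP at [189.773, -489.519, 248.741] pointing down, gripper open.
Joint ranges: [-2.53, 2.53], [-0.77, 2.02], [0.04, 2.7], [-1, 4.14], [0.28, 2.66], [-3.11, 3.11]. Speed limits (rad/s): [2.57, 2.57, 3.14, 3.14, 3.14, 3.14].

### API

Orientations are given as [roll, pitch, yaw] about the fixed x, y, z axes, in that order (R = Rz(yaw) Ry(pitch) Rx(roll)).
In Python, from plant import get_obs, capture, close_job, nose_length gives the robot as it stands.
- The arm moves only by the tool step_arm, never from a script. Its argument "increments" is text: rows parted by semicolons, each of 7 numbers parted by spaces: the turn, a rotation vector about the tool's x, y, z in rad, then the shift along the tool's x, y, z in mm, then the opening, from -1 (shut) to 1 (fully open). A call has 1 to 20 rows; each row is the pose to reach, as a shift and turn from the pose commanded when the call began, along the tool's axes at that moment; what a row does not reach only later rows make up. A row lasts 1/8 s, in which the tool goes at most 62.5 mm and 10.7 degrees, less where a joint would pass 70% of its speed; a pose out of reach is approached as far as the arm can. A call with a gripper value outside its range is refused whole. The fingers move at their own pace and stop on an object; the grip force is fixed at half the most. Time passes only in rows, so rows that repeat a pose let the fingers close. It gives the time, the measured TCP pose, the force and the opening at its end, in the units of the state.
- get_obs(): the state, without advancing time (a new reading comes with each control period).
- capture(name): name is "scene" or "top" or "wrist"; returns a dict with "frame" (480x640x3 uint8, red, green, blue), "K" (3x3 intrinsics, pixels), "extrinsics" (4x4, takes a point from world to camera coordinates); the wrist camera has in their place "tool_from_camera" (4x4, takes a point from camera to tool coordinates, whose origin is the TCP and whose axes are the flange's). Camera axes: x right, y down, z forward; pixel columns grow to the right and rows downward; lengths in mm; the calibration is good to about 2 mm. The wrist camera is an equidistant fisheye: a pixel r from the principal point sees the ray r / f radians off the axis. A picture is of the moment at which its call begins: read the wrist's pose just before it. There is no depth.
- close_job(): hands the job in, once; it reports no verdict.
The state is a dict: "time": time; "joint_positions": joint angles; "dq": joint speeds; "tau": joint torques, N m; "tool_pos": TCP position; "tcp_rot": TCP orientation; "contact_force": force on the tool from outside, world axes, zero at the start; "moment": the same for the moment, N m; "grip_width": finger opening in mm.
Only numpy, scipy, OpenCV 4.12 (cv2) and the standard library are available. Lean on these libraries where they do the work, as an engineer would, in place of code of your own. Each camera call takes 0.05 s, during which the arm holds its last target.

### The job

Take down the stack of round moulds: put the square steel spacer plates aside flat in one pile on the wooden board, and free every mortar plug by lowering its mould, right way up, over the post of the ejector until the mould sits on the foot and the post has poked the plug up out of its recess. Stand the plugs upright on the floor of the shallow white curing tray and all the moulds, emptied or found empty, upright on the floor of the grey wash basin. Never tip a mould over, and leave the brush, jar, brass ring and beaker where they are.

Things in the scene. Friction and masses are not known exactly. Their poses are not given: they have to be found in the camera images.
- mould1_mid (a point): round aluminium mould, a thick-walled pot 56 mm across and 42 mm high with a 10 mm thick base; from above a recess 36.4 mm across and 32 mm deep, and through the middle of its base an 18 mm access hole. At the start number 1 from the bottom of the stack. The point is on its axis, half-way up (21 mm above its underside); z runs up its axis
- mould2_mid (a point): round aluminium mould, a thick-walled pot 56 mm across and 42 mm high with a 10 mm thick base; from above a recess 36.4 mm across and 32 mm deep, and through the middle of its base an 18 mm access hole. At the start number 2 from the bottom of the stack. The point is on its axis, half-way up (21 mm above its underside); z runs up its axis
- mould3_mid (a point): round aluminium mould, a thick-walled pot 56 mm across and 42 mm high with a 10 mm thick base; from above a recess 36.4 mm across and 32 mm deep, and through the middle of its base an 18 mm access hole. At the start number 3 from the bottom of the stack. The point is on its axis, half-way up (21 mm above its underside); z runs up its axis
- plug1_mid (a point): cured grey mortar plug, a cylinder 34 mm across and 30 mm high; at the start it sits at the bottom of the recess of mould1, its top 2 mm below the rim, or is absent (then the mould is already empty). The point is at its centre, half-way up (15 mm from either end); z runs along its axis
- plug2_mid (a point): cured grey mortar plug, a cylinder 34 mm across and 30 mm high; at the start it sits at the bottom of the recess of mould2, its top 2 mm below the rim, or is absent (then the mould is already empty). The point is at its centre, half-way up (15 mm from either end); z runs along its axis
- plug3_mid (a point): cured grey mortar plug, a cylinder 34 mm across and 30 mm high; at the start it sits at the bottom of the recess of mould3, its top 2 mm below the rim, or is absent (then the mould is already empty). The point is at its centre, half-way up (15 mm from either end); z runs along its axis
- plate1_mid (a point): square steel spacer plate, 60 x 60 mm and 6 mm thick, at the start lying on mould1 as its cover. The point is at its centre, half-way through its thickness; x and y run parallel to its edges, z across its thickness
- plate2_mid (a point): square steel spacer plate, 60 x 60 mm and 6 mm thick, at the start lying on mould2 as its cover. The point is at its centre, half-way through its thickness; x and y run parallel to its edges, z across its thickness
- plate3_mid (a point): square steel spacer plate, 60 x 60 mm and 6 mm thick, at the start lying on mould3 as its cover. The point is at its centre, half-way through its thickness; x and y run parallel to its edges, z across its thickness
- board_top (a point): square wooden board, 90 x 90 mm and 10 mm thick, fixed, bare at the start: the plates are piled here. The point is the centre of its top face; x and y run parallel to its edges
- ejector_foot (a point): fixed ejector: round dark steel foot, 84 mm across, 15 mm high, with an upright steel post 12 mm across in its middle. The point is on the post's axis at the level of the foot's top face; the flat-topped post stands 30 mm above it. A mould seated on the foot has its plug raised 20 mm by the post: 18 mm stands above the rim, the rest stays in the recess, resting on the post
- tray_in (a point): shallow white plastic curing tray, the smaller and shallower of the two trays, 190 x 110 mm outside and 13 mm high, walls and floor 4 mm thick (inside 182 x 102 mm, 9 mm deep); loose, about 0.45 kg. The point is the centre of its inner floor; x runs along its long side, y along its short side, z up
- basin_in (a point): grey painted wash basin, the longer and deeper of the two trays, fixed, 250 x 120 mm outside and 22 mm high, walls and floor 4 mm thick (inside 242 x 112 mm, 18 mm deep). The point is the centre of its inner floor; x runs along its long side, y along its short side, z up
- stand: square grey plastic slab, 110 x 110 mm and 10 mm thick, fixed; the stack stands on it: from the bottom mould1, plate1, mould2, plate2, mould3, plate3, 144 mm in all. The point is the centre of its underside, on the bench
- brush: small hand brush lying across the bench between the robot and the stack, not part of the job; its origin, near its middle
- jar: small closed glass jar, 52 mm across and 75 mm high, not part of the job; centre of its underside
- collar: brass ring, 68 mm across and 45 mm high, not part of the job; centre of its underside
- beaker: white ceramic beaker, 60 mm across and 80 mm high, not part of the job; centre of its underside

How it is judged (in metres and radians):
At the end, for the whole second after the job is handed in: Every plug present stands upright (7 degrees) on the tray's floor; all three moulds stand upright (7 degrees) on the basin's floor; all three plates lie flat (3 degrees) in one pile on the board, each centred within 30 mm of its centre (x of plug1_mid in the frame of tray_in between -0.085 and 0.085 m and y of plug1_mid in the frame of tray_in between -0.045 and 0.045 m and z of plug1_mid in the frame of tray_in between 0.009 and 0.021 m and angle between each of plug1_mid, mould1_mid, plug2_mid, mould2_mid, plug3_mid, mould3_mid's own z axis and vertical below 0.12 rad and x of mould1_mid in the frame of basin_in between -0.115 and 0.115 m and y of mould1_mid in the frame of basin_in between -0.05 and 0.05 m and z of mould1_mid in the frame of basin_in between 0.015 and 0.027 m and horizontal distance between each of plate1_mid, plate2_mid, plate3_mid and board_top below 0.03 m and z of plate1_mid in the frame of board_top between 0 and 0.02 m and angle between each of plate1_mid, plate2_mid, plate3_mid's own z axis and vertical below 0.06 rad and x of plug2_mid in the frame of tray_in between -0.085 and 0.085 m and y of plug2_mid in the frame of tray_in between -0.045 and 0.045 m and z of plug2_mid in the frame of tray_in between 0.009 and 0.021 m and x of mould2_mid in the frame of basin_in between -0.115 and 0.115 m and y of mould2_mid in the frame of basin_in between -0.05 and 0.05 m and z of mould2_mid in the frame of basin_in between 0.015 and 0.027 m and z of plate2_mid in the frame of board_top between 0 and 0.02 m and x of plug3_mid in the frame of tray_in between -0.085 and 0.085 m and y of plug3_mid in the frame of tray_in between -0.045 and 0.045 m and z of plug3_mid in the frame of tray_in between 0.009 and 0.021 m and x of mould3_mid in the frame of basin_in between -0.115 and 0.115 m and y of mould3_mid in the frame of basin_in between -0.05 and 0.05 m and z of mould3_mid in the frame of basin_in between 0.015 and 0.027 m and z of plate3_mid in the frame of board_top between 0 and 0.02 m); the robot touches nothing.
It fails at once if a mould is tipped over (more than 35 degrees) (angle between any of mould1_mid, mould2_mid, mould3_mid's own z axis and vertical above 0.61 rad).
It fails at once if a bystander (brush, jar, brass ring, beaker) is moved more than 40 mm (distance of any of brush, jar, collar, beaker from where it was at the start of the episode above 0.04 m).
Of plug1, plug2, plug3 only 1 to 3 are there at a start; the rules pass over those that are not, and their reading is None.
At some moment in a run one of tray may be knocked a few centimetres aside while the robot is not near it.
It also fails if it takes over 210 s, if anything falls off the work surface, if the arm or the gripper's body presses on something with over 40 N, if the wrist force passes 120 N, or if a joint passes its speed limit or range.

## Working session

There is one attempt and no reset: what is moved stays moved. The work goes in short steps, Python scripts to look and compute and a tool call to move; the robot and the scene stay as the last step left them, time stands still between calls to the robot, and variables do not carry over. Pictures are saved under pics/ and viewed, and the job is handed in when it is done.

Besides the shell and the picture viewer there is one more tool, called as name(argument=value, ...), one argument or row to a line, values as JSON. step_arm: Moves the arm, as the interface text tells. Its arguments: {"type":"object","properties":{"increments":{"type":"string"}},"required":["increments"]}

```bash
ls; mkdir -p pics
python3 - <<'E'
from plant import get_obs, capture, nose_length
import cv2
o=get_obs()
for k,v in o.items(): print(k,v)
for n in ("scene","top","wrist"):
    c=capture(n); cv2.imwrite(f"pics/{n}0.png",c["frame"][:,:,::-1])
    print(n,c["K"].tolist(),(c.get("extrinsics") if "extrinsics" in c else c["tool_from_camera"]).__repr__())
print(nose_length)
E
```

```text
pics
time 0.0
joint_positions [-1.34700825e+00  3.42728753e-01  1.52500405e+00 -2.02334581e-05
  1.27537000e+00 -1.46010058e-01]
dq [-0.00130311  0.00111021  0.00090029  0.0005492   0.00177908 -0.00054851]
tau [-1.18080094e-03 -4.31246817e+01 -2.44216669e+01  7.16469996e-02
  5.60376188e-02 -1.21713188e-04]
tool_pos [ 189.67887502 -489.15091376  248.04631952]
tcp_rot [-3.14009576e+00 -2.00572587e-04  3.69803894e-01]
contact_force [ 0.27149392  0.15387827 -1.05411137]
moment [ 0.01042234 -0.01252958  0.04562609]
grip_width 91.66872855446218
scene [[474.3551643354616, 0.0, 321.50785163637136], [0.0, 474.3551643354616, 243.4653783894297], [0.0, 0.0, 1.0]] array([[-8.59034890e-01,  5.11868657e-01, -7.03815483e-03,
         4.97566235e+02],
       [ 3.19927483e-01,  5.26078420e-01, -7.87964404e-01,
        -1.07482093e+02],
       [-3.99631660e-01, -6.79140614e-01, -6.15680569e-01,
         1.27688362e+03],
       [ 0.00000000e+00,  0.00000000e+00,  0.00000000e+00,
         1.00000000e+00]])
top [[446.5790210924626, 0.0, 320.8037353810675], [0.0, 446.5790210924626, 238.59416959016335], [0.0, 0.0, 1.0]] array([[-8.14098330e-03, -9.99060428e-01,  4.25674313e-02,
        -1.69192716e+01],
       [-9.97694392e-01,  5.24687486e-03, -6.76636632e-02,
         6.01342687e+02],
       [ 6.73767423e-02, -4.30201362e-02, -9.96799700e-01,
         8.85055733e+02],
       [ 0.00000000e+00,  0.00000000e+00,  0.00000000e+00,
         1.00000000e+00]])
wrist [[371.64829954431775, 0.0, 312.729930159264], [0.0, 371.64829954431775, 241.0446376529272], [0.0, 0.0, 1.0]] array([[ 2.59196013e-04, -9.60188727e-01, -2.79352003e-01,
         7.65014130e+01],
       [ 9.99999964e-01,  2.68234138e-04,  5.87290681e-06,
        -7.56710718e-01],
       [ 6.92926449e-05, -2.79351995e-01,  9.60188762e-01,
        -1.35800949e+02],
       [ 0.00000000e+00,  0.00000000e+00,  0.00000000e+00,
         1.00000000e+00]])
22.0
```

View pics/scene0.png

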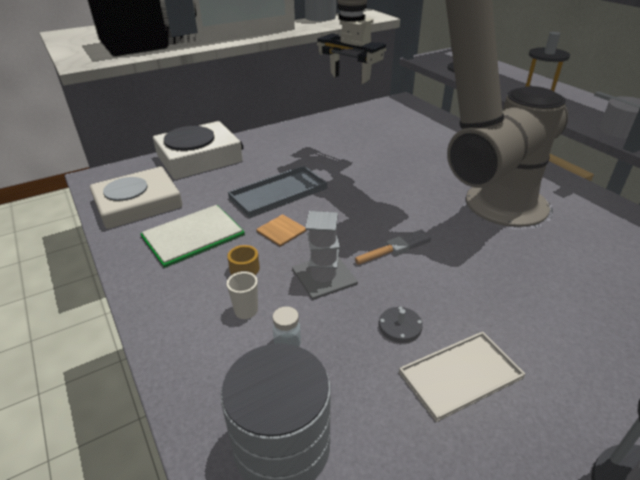

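View pics/top0.png

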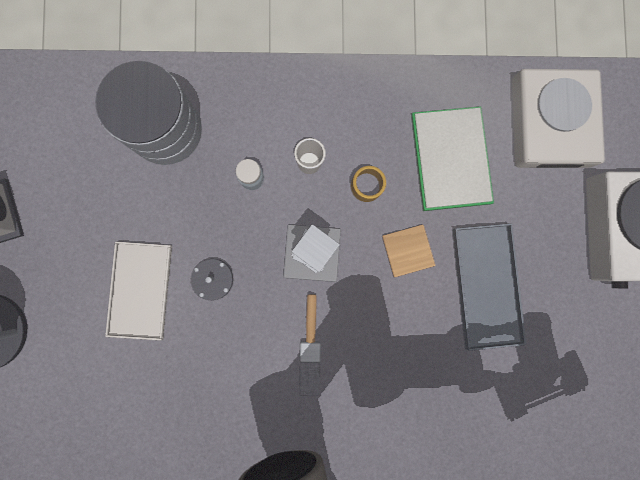

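View pics/wrist0.png

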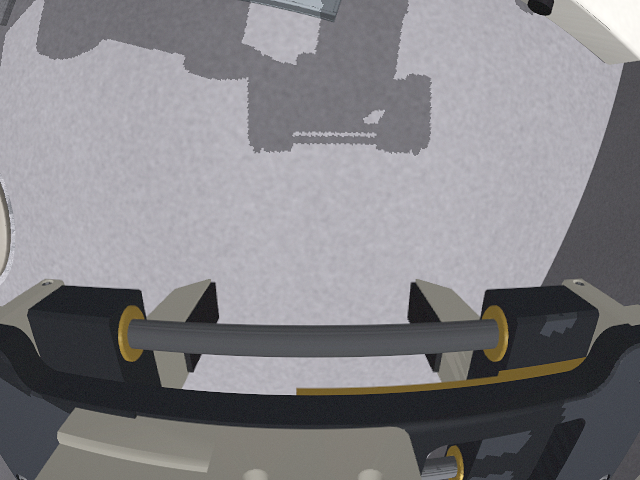

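Scene camera: the stack is near (323,245), ejector (401,323), curing tray (462,374), basin (278,190), board (282,230). Top camera: stack (316,249), ejector (212,279), white tray (139,290), board (409,250), basin (488,285). The green-rimmed slab and the drum are distractors. Next I'll build the ray helpers and measure.

```bash
cat > h.py <<'E'
import numpy as np, cv2
from scipy.spatial.transform import Rotation as R
from plant import get_obs, capture
def grab(n,tag=None):
    o=get_obs(); c=capture(n); c["obs"]=o; c["name"]=n
    c["bgr"]=c["frame"][:,:,::-1].copy()
    if tag: cv2.imwrite(f"pics/{tag}.png",c["bgr"])
    K=np.array(c["K"])
    if n=="wrist":
        T=np.eye(4); T[:3,:3]=R.from_euler("xyz",o["tcp_rot"]).as_matrix(); T[:3,3]=o["tool_pos"]
        c["W"]=T@np.array(c["tool_from_camera"])   # world from cam
    else: c["W"]=np.linalg.inv(np.array(c["extrinsics"]))
    c["K"]=K
    return c
def rays(c,px):
    px=np.atleast_2d(np.array(px,float)); K=c["K"]
    d=(px-[K[0,2],K[1,2]])/K[0,0]
    if c["name"]=="wrist":
        r=np.linalg.norm(d,axis=1,keepdims=True)+1e-12
        v=np.hstack([np.sin(r)*d/r,np.cos(r)])
    else: v=np.hstack([d,np.ones((len(d),1))]); v/=np.linalg.norm(v,axis=1,keepdims=True)
    return c["W"][:3,3], v@c["W"][:3,:3].T
def onz(c,px,z):
    o,v=rays(c,px); return o+v*((z-o[2])/v[:,2])[:,None]
def proj(c,P):
    P=np.atleast_2d(np.array(P,float)); q=(P-c["W"][:3,3])@c["W"][:3,:3]; K=c["K"]
    if c["name"]=="wrist":
        rr=np.linalg.norm(q[:,:2],axis=1); th=np.arctan2(rr,q[:,2]); d=q[:,:2]/(rr[:,None]+1e-12)*th[:,None]
    else: d=q[:,:2]/q[:,2:]
    return d*K[0,0]+[K[0,2],K[1,2]]
def tri(c1,p1,c2,p2):
    o1,v1=rays(c1,p1); o2,v2=rays(c2,p2); v1=v1[0];v2=v2[0]
    A=np.stack([v1,-v2],1); t=np.linalg.lstsq(A,o2-o1,rcond=None)[0]
    a=o1+t[0]*v1;b=o2+t[1]*v2
    return (a+b)/2,np.linalg.norm(a-b)
def blobs(m,minA=60):
    cs,_=cv2.findContours(m,cv2.RETR_EXTERNAL,cv2.CHAIN_APPROX_NONE)
    return sorted([k for k in cs if cv2.contourArea(k)>minA],key=cv2.contourArea,reverse=True)
def shift(p,q,yaw):  # world displacement -> tool axes (tool down)
    d=np.array(q)-np.array(p); c,s=np.cos(yaw),np.sin(yaw)
    return np.array([c*d[0]+s*d[1], s*d[0]-c*d[1], -d[2]])
E
python3 - <<'E'
from h import *
c=grab("top")
for n,p,z in [("stand",(313,252),10),("plate3",(316,249),154),("board",(409,250),10),("basin",(488,285),22),("tray",(139,290),13),("ej",(212,279),15),("jar",(249,171),75),("beaker",(310,153),80),("collar",(369,182),45),("brush",(311,320),10)]:
    w=onz(c,p,z)[0]; print(n,w.round(1),np.hypot(w[0],w[1]).round())
b=c["bgr"]
for (x0,y0,x1,y1,t) in [(90,180,350,350,"z1"),(270,200,540,360,"z2")]:
    cv2.imwrite(f"pics/{t}.png",cv2.resize(b[y0:y1,x0:x1],None,fx=2.8,fy=2.8,interpolation=cv2.INTER_CUBIC))
s=grab("scene")["bgr"]
cv2.imwrite("pics/z3.png",cv2.resize(s[160:420,220:540],None,fx=2.2,fy=2.2,interpolation=cv2.INTER_CUBIC))
E
```

```text
stand [574.5  -5.2  10. ] 575.0
plate3 [574.3  -6.8 154. ] 574.0
board [ 577.4 -203.6   10. ] 612.0
basin [ 504.3 -362.1   22. ] 621.0
tray [500.8 342.6  13. ] 607.0
ej [521.4 198.1  15. ] 558.0
jar [727.9 117.8  75. ] 737.0
beaker [761.9   1.   80. ] 762.0
collar [ 712.5 -117.3   45. ] 722.0
brush [ 4.368e+02 -2.000e-01  1.000e+01] 437.0
```

View pics/z3.png

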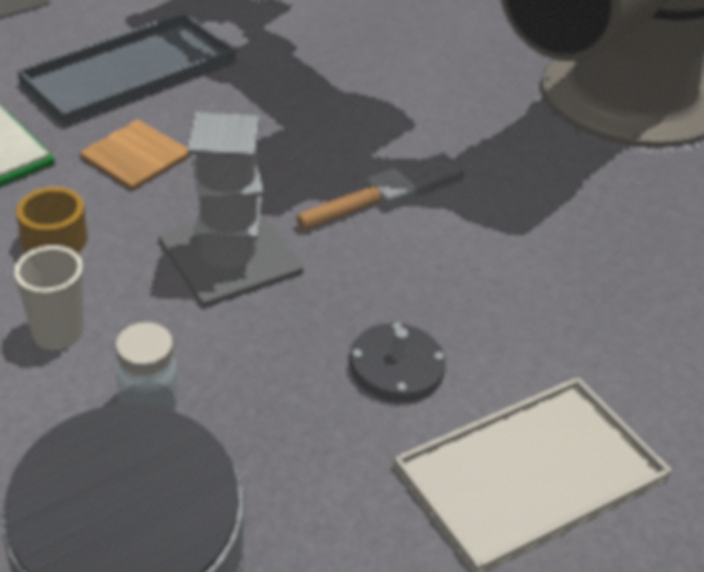

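View pics/z2.png

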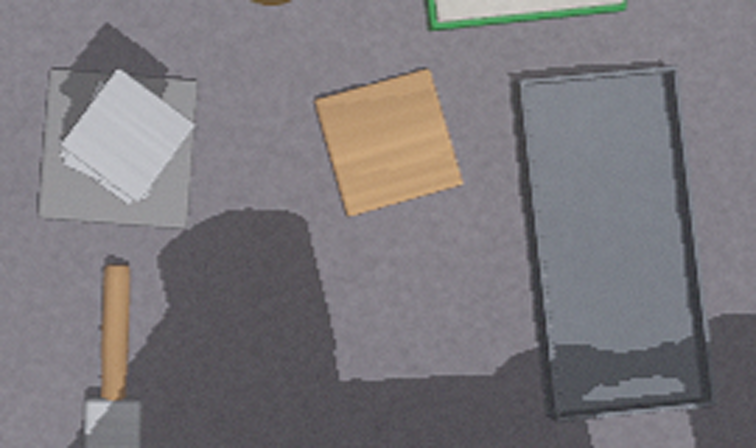

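The zooms show the stack upright, with its plates turned about 35°. The ejector foot has four bright marks as well as the dark post. Next: contour measurements in the top view, cross-checked by triangulation with the scene view.

```bash
cat > m1.py <<'E'
from h import *
c=grab("top"); b=c["bgr"]; hsv=cv2.cvtColor(b,cv2.COLOR_BGR2HSV)
def roi(m,x0,y0,x1,y1):
    z=np.zeros_like(m); z[y0:y1,x0:x1]=m[y0:y1,x0:x1]; return z
def rect(m,z,name):
    k=blobs(m)[0]; w=onz(c,k[:,0,:],z)[:,:2].astype(np.float32)
    r=cv2.minAreaRect(w); print(name,np.round(r[0],1),np.round(r[1],1),"ang",round(r[2],1), np.round(cv2.boxPoints(r),0).tolist()); return r
print(hsv[290,139],hsv[250,409],hsv[285,480],hsv[245,316],hsv[279,225],hsv[278,209],hsv[350,200])
rect(roi(cv2.inRange(hsv,(5,80,90),(25,255,255)),370,210,450,290),10,"board")
rect(roi(cv2.inRange(hsv,(5,10,150),(40,90,255)),90,220,190,360),13,"tray")
rect(roi(cv2.inRange(hsv,(0,0,165),(180,60,255)),280,215,350,285),154,"plate3")
g=cv2.cvtColor(b,cv2.COLOR_BGR2GRAY)
k=blobs(roi(cv2.inRange(g,0,75),185,250,240,310))[0]
w=onz(c,k[:,0,:],15)[:,:2].astype(np.float32); print("ej",cv2.fitEllipse(w),cv2.minEnclosingCircle(w))
E
python3 m1.py
```

```text
[ 10  11 201] [ 16  97 194] [111  19 134] [111   9 199] [133  17 107] [120   8 197] [133  17 139]
board [ 576.7 -201.9] [88.9 88.7] ang 15.1 [[522.0, -171.0], [545.0, -256.0], [631.0, -233.0], [608.0, -147.0]]
tray [503.  342.8] [107.3 183.8] ang 85.9 [[407.0, 296.0], [591.0, 283.0], [598.0, 390.0], [415.0, 403.0]]
plate3 [573.   -4.4] [62.  66.4] ang 54.1 [[528.0, -10.0], [582.0, -49.0], [618.0, 1.0], [564.0, 40.0]]Traceback (most recent call last):
  File "m1.py", line 13, in <module>
    k=blobs(roi(cv2.inRange(g,0,75),185,250,240,310))[0]
      ~~~~~~~~~~~~~~~~~~~~~~~~~~~~~~~~~~~~~~~~~~~~~~~^^^
IndexError: list index out of range
```

View pics/z1.png

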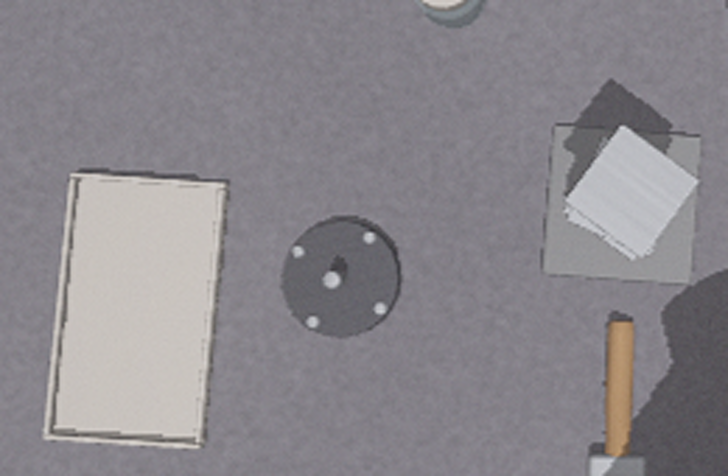

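The post is clear at zoom (331,280), the tray is at about (503,343), the board at (577,-202) with yaw 15°, and plate3 at (573,-5) with edges at about 54°/-36°. Moving the wrist over the stack.

step_arm(
  increments="0 0 -0.15 533 -312 -72 1;0 0 -0.3 533 -312 -72 1;0 0 -0.57 533 -312 -72 1;0 0 -0.57 533 -312 -72 1;0 0 -0.57 533 -312 -72 1;0 0 -0.57 533 -312 -72 1;0 0 -0.57 533 -312 -72 1;0 0 -0.57 533 -312 -72 1;0 0 -0.57 533 -312 -72 1;0 0 -0.57 533 -312 -72 1;0 0 -0.57 533 -312 -72 1;0 0 -0.57 533 -312 -72 1;0 0 -0.57 533 -312 -72 1;0 0 -0.57 533 -312 -72 1",
)

```text
time: 2.05
tool_pos: [573.5, -7.1, 321.0]
tcp_rot: [3.141, 0.0, 0.938]
contact_force: [0.1, 0.5, 0.4]
grip_width: 91.5
```

Run:
```python
from h import *
o=get_obs(); print(o["time"],o["tool_pos"],o["tcp_rot"])
c=grab("wrist","w1")
t=grab("top","t1"); grab("scene","s1")
print(proj(c,[[573,-5,154],[603,-5,154]]))
```

```text
2.05 [573.52325484  -7.09223945 320.97160636] [3.14129271e+00 8.67561314e-05 9.37972305e-01]
[[310.75199595 226.4821386 ]
 [339.89680896 205.77906223]]
```

View pics/w1.png

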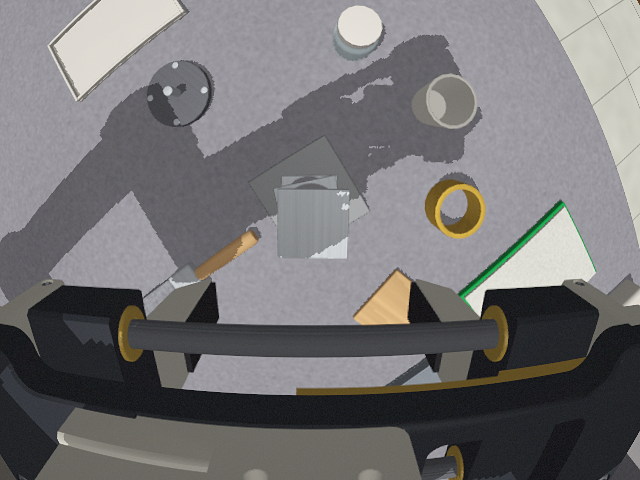

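The wrist view shows plate3's corners at about (277,189), (349,188), (348,258), (278,259), nearly aligned with the jaws. The post is at (168,91) and the brush handle at (225,253).

Run:
```python
from h import *
c=grab("wrist"); t=grab("top")
g=cv2.cvtColor(c["bgr"],cv2.COLOR_BGR2GRAY)
k=[(277.5,189.5),(349.5,188.5),(347.5,258.5),(278,259)]
w=onz(c,k,154); print(w.round(1), w.mean(0).round(1))
for i in range(4):
    d=w[(i+1)%4]-w[i]; print(np.linalg.norm(d).round(1), np.degrees(np.arctan2(d[1],d[0])).round(1))
# two-view height of the plate centre & post top
print("post", tri(c,(168,91),t,(208.3,280)))
T=cv2.cvtColor(t["bgr"],cv2.COLOR_BGR2GRAY)
cv2.imwrite("pics/t1z.png",cv2.resize(t["bgr"][200:300,270:370],None,fx=6,fy=6,interpolation=cv2.INTER_CUBIC))
cv2.imwrite("pics/w1z.png",cv2.resize(c["bgr"][160:280,240:390],None,fx=5,fy=5,interpolation=cv2.INTER_CUBIC))
cv2.imwrite("pics/w1e.png",cv2.resize(c["bgr"][50:140,130:230],None,fx=6,fy=6,interpolation=cv2.INTER_CUBIC))
```

```text
[[569.8  37.  154. ]
 [618.1   2.7 154. ]
 [582.  -46.1 154. ]
 [533.3 -11.  154. ]] [575.8  -4.4 154. ]
59.2 -35.4
60.7 -126.4
60.0 144.2
60.3 52.8
post (array([520.47326325, 199.39145726,  46.40261553]), np.float64(0.9305658329851203))
```

View pics/w1z.png

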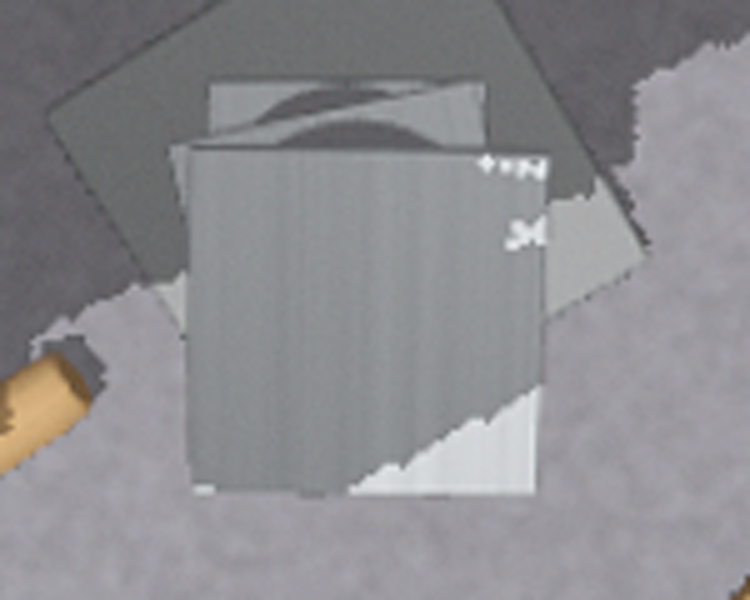

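View pics/t1z.png

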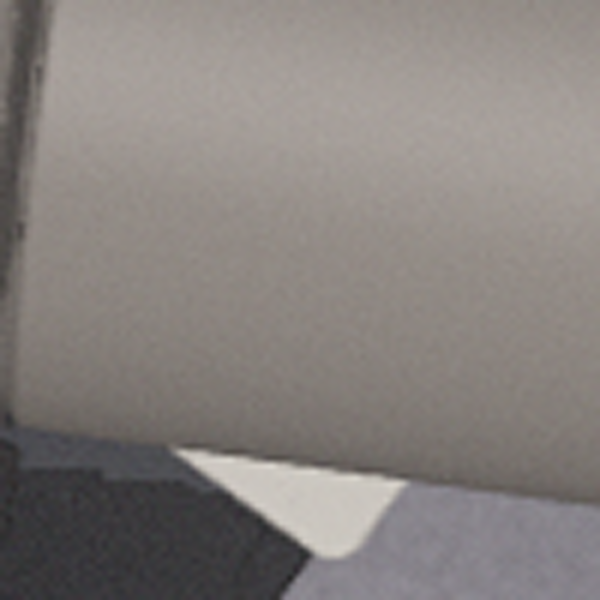

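step_arm(
  increments="0 0 0 3.5 0.3 60 1;0 0 0 3.5 0.3 110 1;0 0 0 3.5 0.3 140 1;0 0 0 3.5 0.3 151.5 1;0 0 0 3.5 0.3 151.5 1;0 0 0 3.5 0.3 151.5 1;0 0 0 3.5 0.3 151.5 -1;0 0 0 3.5 0.3 151.5 -1;0 0 0 3.5 0.3 151.5 -1;0 0 0 3.5 0.3 151.5 -1;0 0 0 3.5 0.3 151.5 -1",
)

```text
time: 3.68
tool_pos: [576.3, -3.3, 169.4]
tcp_rot: [3.141, -0.0, 0.94]
contact_force: [-0.2, 0.5, 1.2]
grip_width: 59.3
```

Run:
```python
from h import *
o=get_obs(); print(o["time"],o["tool_pos"],o["tcp_rot"],o["grip_width"])
c=grab("wrist","w2")
```

```text
3.675 [576.34111577  -3.3122518  169.36188881] [ 3.14136102e+00 -8.87010469e-05  9.39778131e-01] 59.292208591167
```

View pics/w2.png

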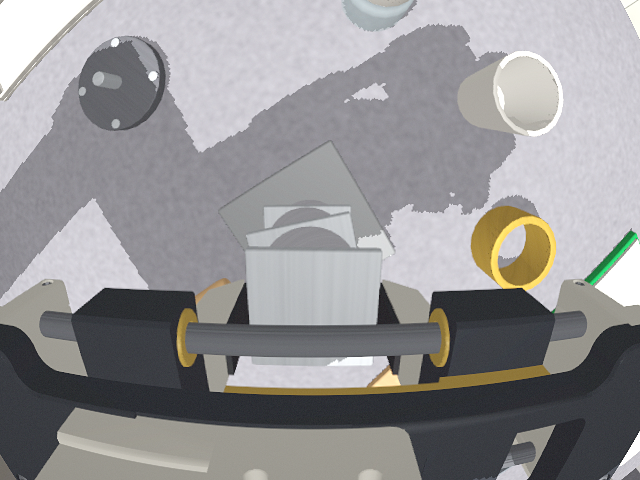

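step_arm(
  increments="0 0 0 0 0 -20 -1;0 0 0 0 0 -60 -1;0 0 0 -80 59 -60 -1;0 0 0 -160 117.5 -60 -1;0 0 0 -160 117.5 -60 -1;0 0 0 -160 117.5 -60 -1;0 0 0 -160 117.5 0 -1;0 0 0 -160 117.5 60 -1;0 0 0 -160 117.5 110 -1;0 0 0 -160 117.5 130 -1;0 0 0 -160 117.5 136.4 -1;0 0 0 -160 117.5 136.4 -1;0 0 0 -160 117.5 136.4 -1;0 0 0 -160 117.5 136.4 0.6;0 0 0 -160 117.5 136.4 0.6;0 0 0 -160 117.5 136.4 0.6",
)

```text
time: 5.72
tool_pos: [576.9, -201.9, 33.0]
tcp_rot: [3.141, -0.0, 0.94]
contact_force: [-0.0, 0.0, 0.9]
grip_width: 73.2
```

Run:
```python
from h import *
o=get_obs(); print(o["time"],o["tool_pos"],o["tcp_rot"],o["grip_width"],o["contact_force"])
print(shift(o["tool_pos"],[576,-5,260],o["tcp_rot"][2]))
```

```text
5.725 [ 576.87681372 -201.92974429   32.99532446] [ 3.14117319e+00 -6.28267469e-06  9.39735699e-01] 73.18250847435353 [-0.04168309  0.04643481  0.92276229]
[ 158.48418555 -116.89677463 -227.00467554]
```

step_arm(
  increments="0 0 0 0 0 -30 0.6;0 0 0 0 0 -90 1;0 0 0 0 0 -160 1;0 0 0 80 -58 -220 1;0 0 0 158.5 -117 -247 1;0 0 0 158.5 -117 -247 1;0 0 0 158.5 -117 -247 1;0 0 0 158.5 -117 -247 1;0 0 0 158.5 -117 -247 1",
)

```text
time: 6.85
tool_pos: [575.6, -5.5, 279.2]
tcp_rot: [-3.141, 0.001, 0.94]
contact_force: [-0.1, -0.8, 0.6]
grip_width: 91.6
```

Run:
```python
from h import *
o=get_obs(); print(o["time"],o["tool_pos"],o["tcp_rot"],o["grip_width"])
c=grab("wrist","w3")
```

```text
6.85 [575.6157115   -5.54268408 279.24664373] [-3.14122967e+00  8.92493513e-04  9.39570800e-01] 91.57461478895041
```

View pics/w3.png

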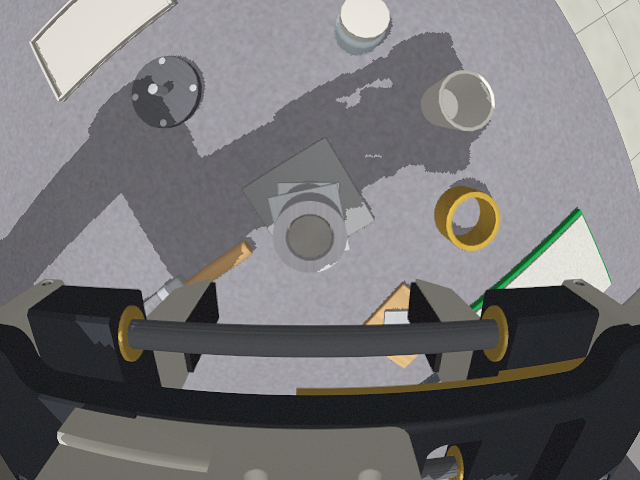

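Run:
```python
from h import *
c=grab("wrist")
cv2.imwrite("pics/w3z.png",cv2.resize(c["bgr"][160:280,250:370],None,fx=6,fy=6,interpolation=cv2.INTER_CUBIC))
t=grab("top","t3")
cv2.imwrite("pics/t3z.png",cv2.resize(t["bgr"][200:300,370:470],None,fx=6,fy=6,interpolation=cv2.INTER_CUBIC))
```

```text
(no output)
```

View pics/w3z.png

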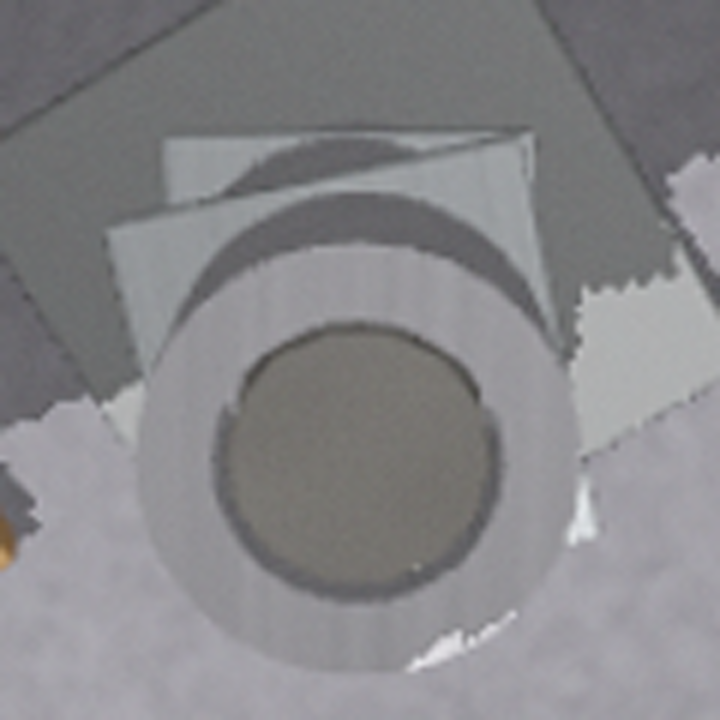

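View pics/t3.png

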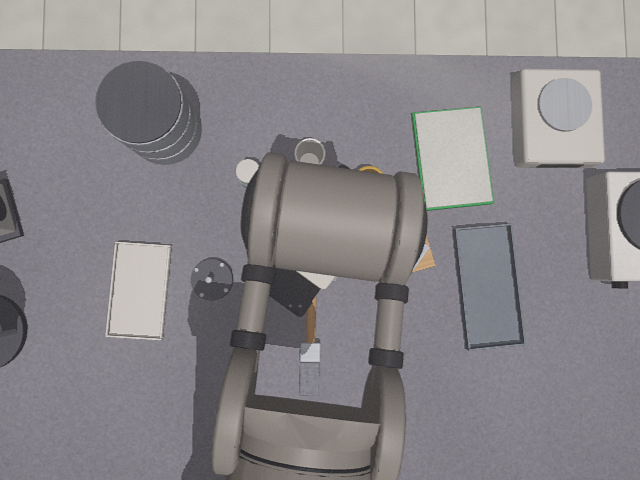

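mould3's rim is centred at wrist pixel (309.8,236.4), and the recess shows a full disc just below the rim, so plug3 is present. Plate3 lies on the board.

```bash
cat > m2.py <<'E'
from h import *
c=grab("wrist"); t=grab("top")
k=[(309.8,200.3),(309.8,272.5),(273,236),(346.7,236)]
w=onz(c,k,148); print(w.round(1), np.linalg.norm(w[0]-w[1]),np.linalg.norm(w[2]-w[3]), w.mean(0))
hsv=cv2.cvtColor(t["bgr"],cv2.COLOR_BGR2HSV); g=cv2.cvtColor(t["bgr"],cv2.COLOR_BGR2GRAY)
def rep(pts,z,n):
    w=onz(t,pts,z)[:,:2].astype(np.float32); r=cv2.minAreaRect(w); print(n,np.round(r[0],1),np.round(r[1],1),round(r[2],1))
rep([(453,226),(510,223),(522.5,346),(467,349)],22,"basin corners")
rep([(115.5,241.5),(171.5,246),(162.5,339.5),(107,336)],13,"tray corners")
print("postW",onz(c,(152.5,89),45))
print("postT",onz(t,(208.3,280),45), tri(c,(152.5,89),t,(208.3,280)))
E
python3 m2.py
python3 - <<'E'
from h import *
c=grab("wrist"); t=grab("top")
cv2.imwrite("pics/e3.png",cv2.resize(c["bgr"][40:140,110:210],None,fx=6,fy=6,interpolation=cv2.INTER_CUBIC))
cv2.imwrite("pics/b3.png",cv2.resize(t["bgr"][210:360,430:540],None,fx=4,fy=4,interpolation=cv2.INTER_CUBIC))
E
```

```text
[[591.4  19.3 148. ]
 [558.2 -25.8 148. ]
 [553.2  13.9 148. ]
 [597.7 -18.6 148. ]] 56.05215350345956 55.0716377838999 [575.12933596  -2.79371652 148.        ]
basin corners [ 503.  -361.1] [253.8 119.8] 3.8
tray corners [500.2 342.9] [111.4 187.4] 85.4
postW [[520.00368454 199.93885916  45.        ]]
postT [[520.18657982 199.28444065  45.        ]] (array([520.34481361, 199.11449083,  46.65802283]), np.float64(0.41526739744724633))
```

View pics/e3.png

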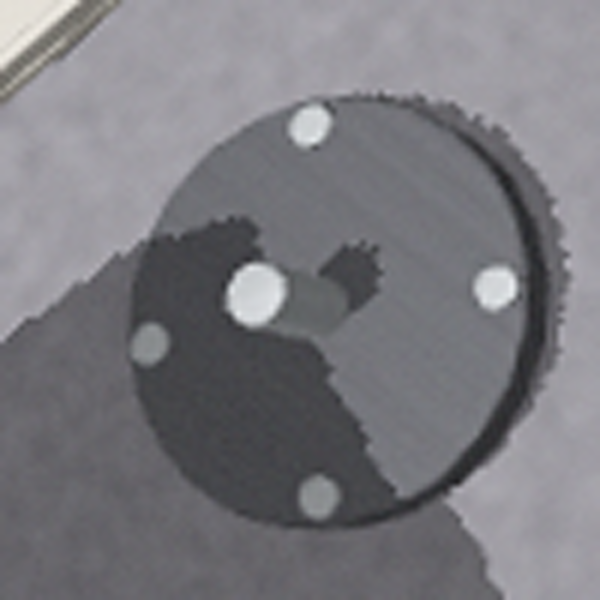

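View pics/b3.png

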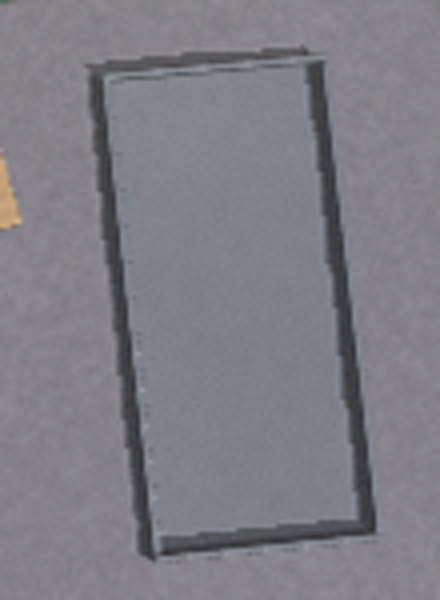

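step_arm(
  increments="0 0 0.18 1.9 -2 30 1;0 0 0.36 1.9 -2 50 1;0 0 0.54 1.9 -2 70 1;0 0 0.72 1.9 -2 90 1;0 0 0.874 1.9 -2 105 1;0 0 0.874 1.9 -2 120 1;0 0 0.874 1.9 -2 129 1;0 0 0.874 1.9 -2 129 1;0 0 0.874 1.9 -2 129 1;0 0 0.874 1.9 -2 129 -1;0 0 0.874 1.9 -2 129 -1;0 0 0.874 1.9 -2 129 -1;0 0 0.874 1.9 -2 129 -1;0 0 0.874 1.9 -2 129 -1",
)

```text
time: 8.95
tool_pos: [575.4, -2.3, 150.9]
tcp_rot: [3.141, -0.0, 0.066]
contact_force: [-0.2, -0.3, 1.0]
grip_width: 56.1
```

Run:
```python
from h import *
c=grab("wrist","w4"); o=c["obs"]
print(shift(o["tool_pos"],[520.3,199.4,0],o["tcp_rot"][2]))
t=grab("top"); print(proj(c,[[520.3,199.4,45]]))
cv2.imwrite("pics/w4e.png",cv2.resize(c["bgr"][20:240,0:300],None,fx=2.6,fy=2.6,interpolation=cv2.INTER_CUBIC))
```

```text
[ -41.73111187 -204.87099516  150.94092527]
[[ 70.60208922 295.35299051]]
```

View pics/w4.png

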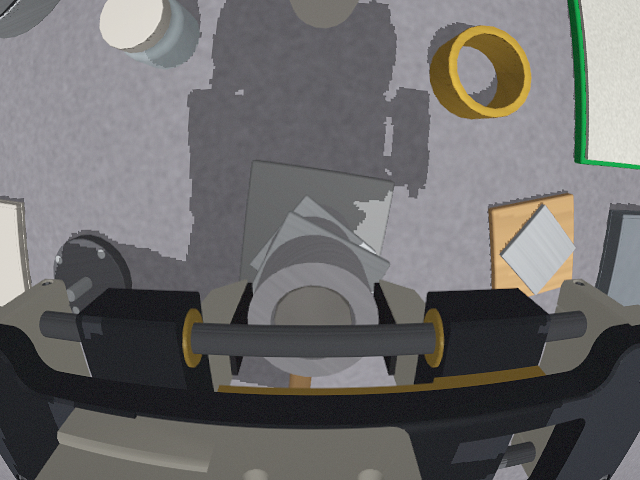

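Run:
```python
from h import *
c=grab("wrist"); o=c["obs"]; p=o["tool_pos"]
a=np.linspace(0,2*np.pi,73)
b=c["bgr"].copy()
for r in (28,18.2,17):
    z=148 if r>17.5 else 146
    for q in proj(c,np.stack([575.4+r*np.cos(a),p[1]+r*np.sin(a),0*a+z],1)): cv2.circle(b,tuple(int(round(v*8)) for v in q),4,(0,0,255),-1,shift=3)
cv2.imwrite("pics/w4o.png",cv2.resize(b[230:400,220:410],None,fx=4,fy=4))
```

```text
(no output)
```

View pics/w4o.png

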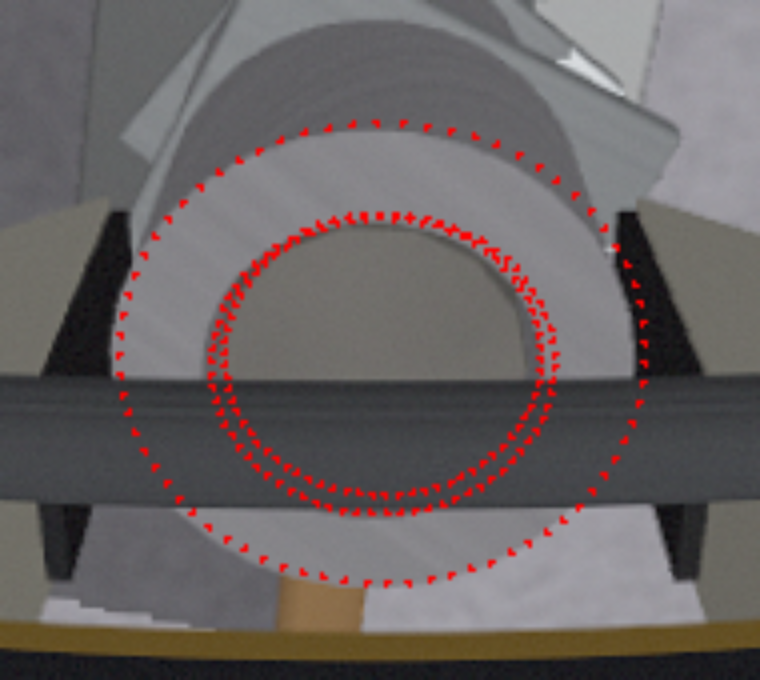

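The overlay puts the mould rim centred on the TCP to within about 1 mm, with the rim at z≈148. Carrying it to the post.

step_arm(
  increments="0 0 0 0 0 -20 -1;0 0 0 0 0 -60 -1;0 0 0 -10 -50 -60 -1;0 0 0 -20 -100 -60 -1;0 0 0 -30 -150 -50 -1;0 0 0 -41.6 -204.8 -30 -1;0 0 0 -41.6 -204.8 0 -1;0 0 0 -41.6 -204.8 20 -1;0 0 0 -41.6 -204.8 40 -1;0 0 0 -41.6 -204.8 50 -1;0 0 0 -41.6 -204.8 56 -1;0 0 0 -41.6 -204.8 61 -1;0 0 0 -41.6 -204.8 65 -1;0 0 0 -41.6 -204.8 65 -1",
)

```text
time: 10.85
tool_pos: [520.3, 199.5, 85.8]
tcp_rot: [3.141, -0.0, 0.066]
contact_force: [0.1, -0.2, -2.4]
grip_width: 56.5
```

Run:
```python
from h import *
o=get_obs(); print(o["tool_pos"],o["tcp_rot"],o["grip_width"],o["contact_force"],o["moment"])
t=grab("scene","s5"); b=t["bgr"]
cv2.imwrite("pics/s5z.png",cv2.resize(b[230:370,330:480],None,fx=5,fy=4,interpolation=cv2.INTER_CUBIC))
```

```text
[520.32762992 199.46086261  85.80325175] [ 3.14149507e+00 -1.13223601e-05  6.57245079e-02] 56.48872218842354 [ 0.08159103 -0.16651121 -2.40880011] [-0.01304221  0.01216075 -0.00383881]
```

View pics/s5z.png

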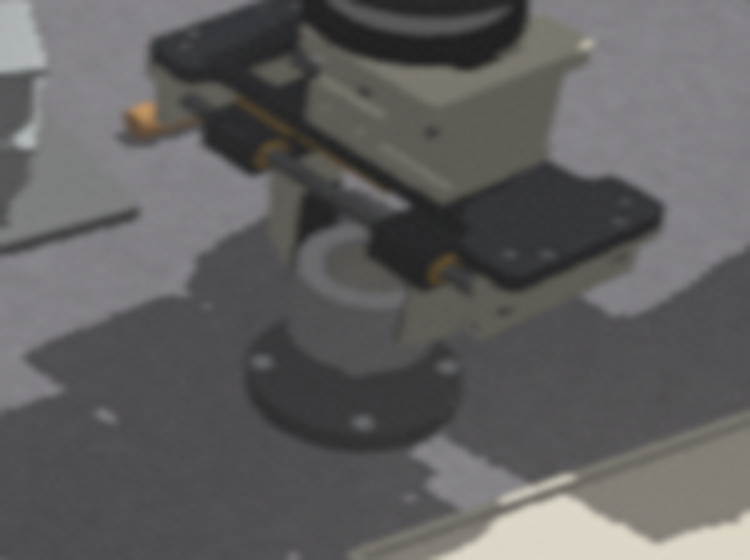

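The mould is over the post with no side load, so I'm lowering it to the foot.

step_arm(
  increments="0 0 0 0 0 6 -1;0 0 0 0 0 12 -1;0 0 0 0 0 18 -1;0 0 0 0 0 22 -1;0 0 0 0 0 25 -1;0 0 0 0 0 25 -1;0 0 0 0 0 25 -1",
)

```text
time: 11.78
tool_pos: [520.5, 199.5, 60.9]
tcp_rot: [3.142, -0.0, 0.066]
contact_force: [-0.3, -0.1, -3.0]
grip_width: 56.9
```

Run:
```python
from h import *
o=get_obs(); print(o["tool_pos"],o["tcp_rot"],o["grip_width"],o["contact_force"],o["moment"])
t=grab("wrist","w6");
```

```text
[520.45873595 199.51932104  60.9204274 ] [ 3.14153567e+00 -3.17244806e-04  6.58675798e-02] 56.85785830215066 [-0.25476364 -0.1348893  -3.00618529] [ 0.06653037  0.00517343 -0.03071708]
```

View pics/w6.png

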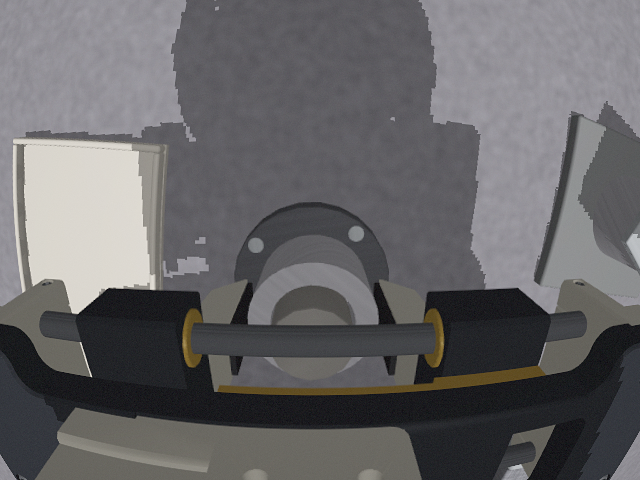

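Run:
```python
from h import *
t=grab("wrist"); b=t["bgr"]
cv2.imwrite("pics/w6z.png",cv2.resize(b[190:400,220:410],None,fx=3,fy=2.8,interpolation=cv2.INTER_CUBIC))
t=grab("scene","s6"); b=t["bgr"]
cv2.imwrite("pics/s6z.png",cv2.resize(b[230:370,330:480],None,fx=5,fy=4,interpolation=cv2.INTER_CUBIC))
```

View pics/w6z.png

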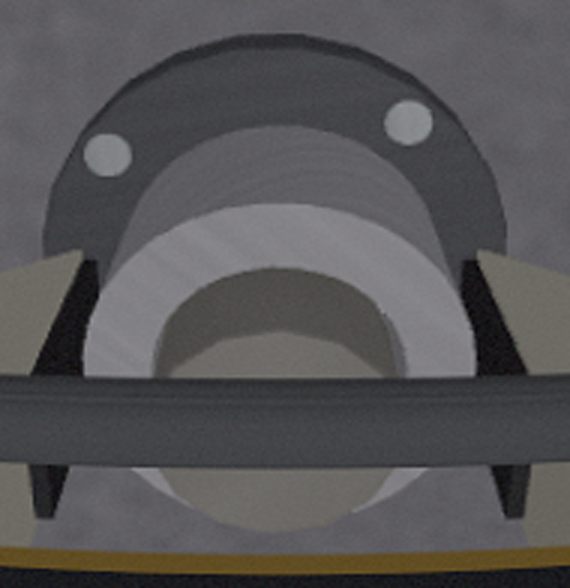

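View pics/s6z.png

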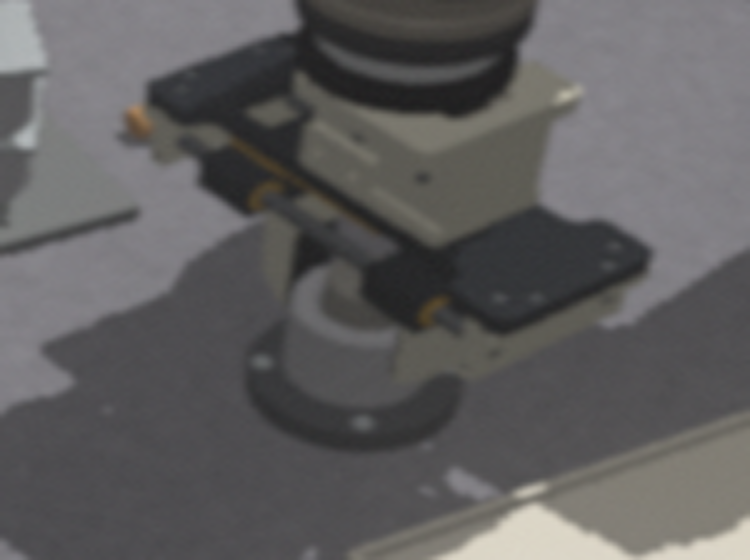

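The plug is standing up out of the recess. Releasing the mould, then moving up to grip the plug just above the rim.

step_arm(
  increments="0 0 0 0 0 1 -1;0 0 0 0 0 1 -1;0 0 0 0 0 1 0.45;0 0 0 0 0 1 0.45;0 0 0 0 0 1 0.45;0 0 0 0 0 -10 0.45;0 0 0 0 0 -20 0.45;0 0 0 0 0 -20 0.45;0 0 0 0 0 -20 -1;0 0 0 0 0 -20 -1;0 0 0 0 0 -20 -1;0 0 0 0 0 -20 -1;0 0 0 0 0 -20 -1;0 0 0 0 0 -20 -1",
)

```text
time: 13.68
tool_pos: [520.3, 199.5, 80.7]
tcp_rot: [3.141, 0.0, 0.066]
contact_force: [-0.3, 0.3, -1.3]
grip_width: 33.5
```

Run:
```python
from h import *
t=grab("wrist","w7"); b=t["bgr"]; o=t["obs"];print(o["tool_pos"],o["tcp_rot"],o["grip_width"],o["contact_force"])
cv2.imwrite("pics/w7z.png",cv2.resize(b[190:400,220:410],None,fx=3,fy=2.8,interpolation=cv2.INTER_CUBIC))
t=grab("top","t7")
print(shift(o["tool_pos"],[503,343,0],o["tcp_rot"][2]))
```

```text
[520.26497493 199.48804634  80.6737367 ] [3.14144518e+00 2.14494766e-04 6.58544742e-02] 33.51130030586163 [-0.29546713  0.31043339 -1.28542753]
[  -7.78347638 -144.33702816   80.6737367 ]
```

View pics/w7z.png

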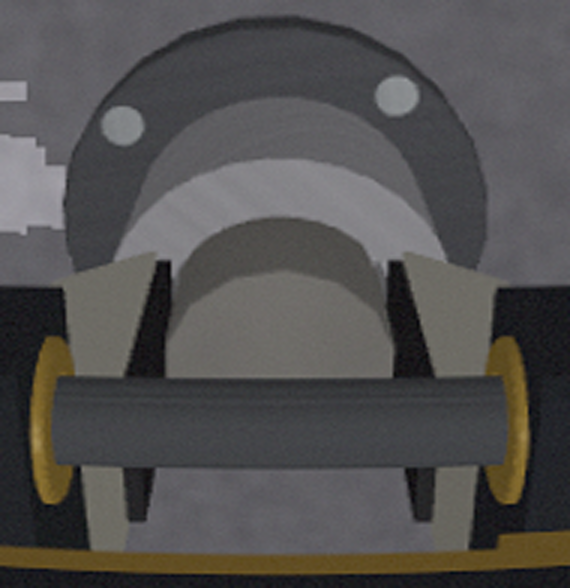

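View pics/t7.png

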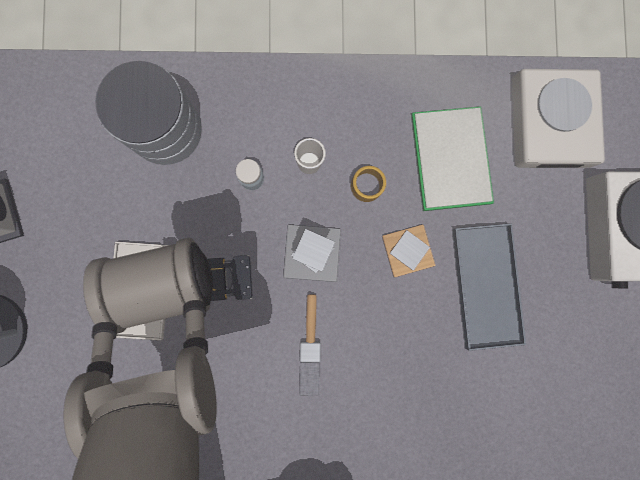

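Plug3 is gripped (33.5 mm). The tray hasn't moved in the top view, with corners at (115,241) and (162,339). Carrying the plug to the tray's far slot.

step_arm(
  increments="0 0 0 0 0 -12 -1;0 0 0 0 0 -40 -1;0 0 0 15 -45 -40 -1;0 0 0 30 -90 -40 -1;0 0 0 45.7 -136.8 -40 -1;0 0 0 45.7 -136.8 -40 -1;0 0 0 45.7 -136.8 -10 -1;0 0 0 45.7 -136.8 20 -1;0 0 0 45.7 -136.8 32 -1;0 0 0 45.7 -136.8 38 -1;0 0 0 45.7 -136.8 40 -1;0 0 0 45.7 -136.8 40 -1;0 0 0 45.7 -136.8 40 -1",
)

```text
time: 15.4
tool_pos: [557.3, 339.2, 41.6]
tcp_rot: [-3.141, -0.001, 0.066]
contact_force: [-1.0, -0.2, 0.0]
grip_width: 33.4
```

Run:
```python
from h import *
t=grab("wrist","w8"); o=t["obs"];print(o["tool_pos"],o["tcp_rot"],o["grip_width"],o["contact_force"])
t=grab("scene","s8"); b=t["bgr"]
cv2.imwrite("pics/s8z.png",cv2.resize(b[230:430,330:540],None,fx=3.5,fy=3,interpolation=cv2.INTER_CUBIC))
```

```text
[557.32954781 339.1821375   41.59310454] [-3.14124509e+00 -1.28548802e-03  6.58415039e-02] 33.39748566459707 [-0.98752572 -0.24109417  0.03746248]
```

View pics/w8.png

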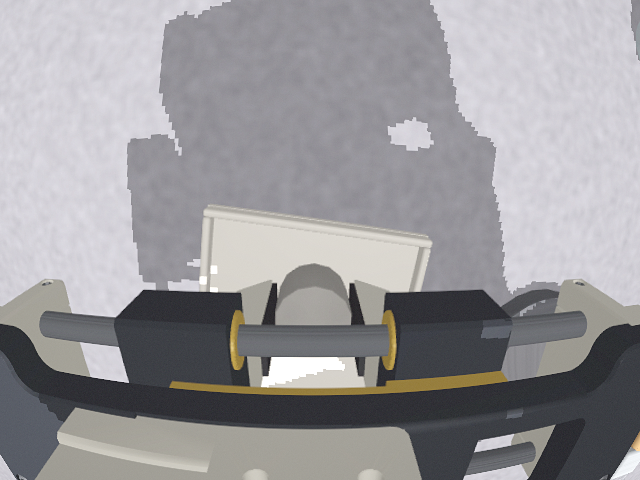

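View pics/s8z.png

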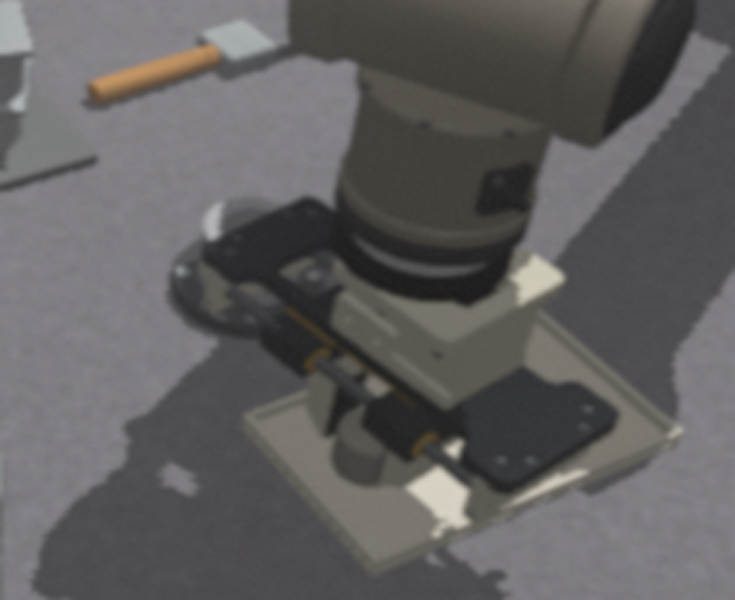

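step_arm(
  increments="0 0 0 0 0 1.2 -1;0 0 0 0 0 1.2 -1;0 0 0 0 0 1.2 0.2;0 0 0 0 0 1.2 0.2;0 0 0 0 0 1.2 0.2;0 0 0 0 0 -20 0.2;0 0 0 0 0 -70 0.7;0 0 0 -15 45 -90 0.7;0 0 0 -30 90 -90 0.7;0 0 0 -46 137 -90 0.7;0 0 0 -46 137 -90 0.7;0 0 0 -46 137 -90 0.7",
)

```text
time: 17.0
tool_pos: [520.6, 199.6, 131.1]
tcp_rot: [-3.141, -0.001, 0.065]
contact_force: [0.5, -0.1, 0.3]
grip_width: 78.3
```

Run:
```python
from h import *
t=grab("wrist","w9"); o=t["obs"];print(o["tool_pos"],o["tcp_rot"],o["grip_width"],o["contact_force"])
b=t["bgr"]; cv2.imwrite("pics/w9z.png",b[150:350,:400])
# overlay predicted rim at post
a=np.linspace(0,2*np.pi,73); b=b.copy()
for r,z in ((28,57),(18.2,57),(6,45)):
    for q in proj(t,np.stack([520.4+r*np.cos(a),199.4+r*np.sin(a),0*a+z],1)): cv2.circle(b,tuple(int(round(v*8)) for v in q),4,(0,0,255),-1,shift=3)
cv2.imwrite("pics/w9o.png",cv2.resize(b[170:330,240:400],None,fx=4,fy=4))
```

```text
[520.55766905 199.59016182 131.14513795] [-3.14115052e+00 -1.08374192e-03  6.52244382e-02] 78.27960599603544 [ 0.54925335 -0.06936207  0.28190366]
```

View pics/w9.png

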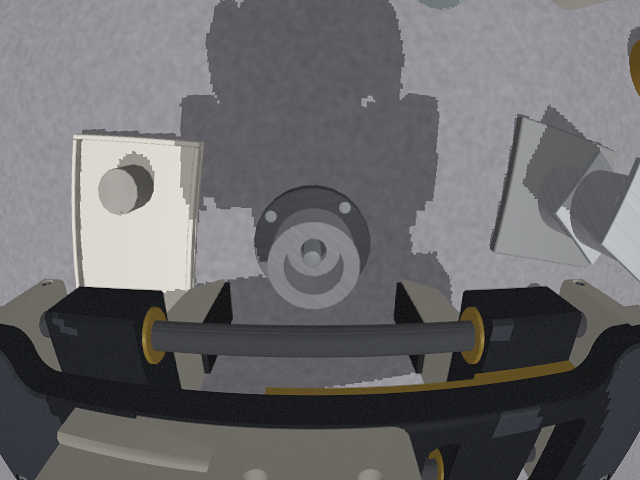

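View pics/w9o.png

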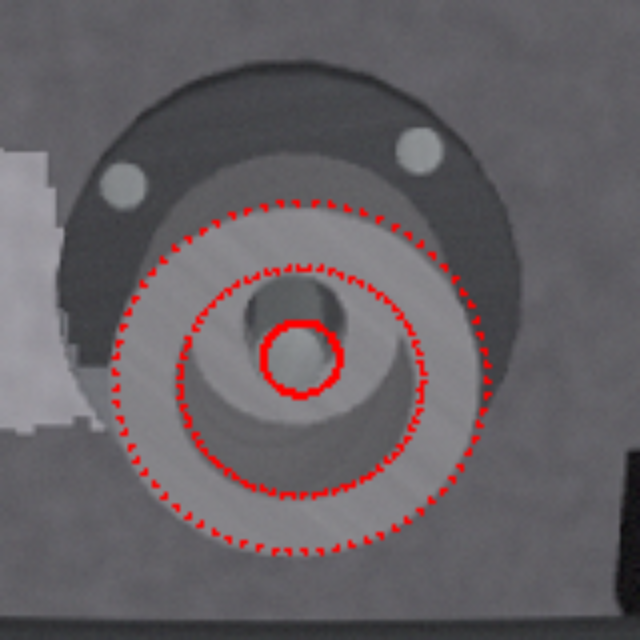

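The overlay shows the empty mould seated centrally on the post, and the plug standing in the tray at wrist pixel (122,190). Next, grip the mould and take it to the basin.

step_arm(
  increments="0 0 0 0 0 40 0.7;0 0 0 0 0 65 0.7;0 0 0 0 0 71 0.7;0 0 0 0 0 71 0.7;0 0 0 0 0 71 0.7;0 0 0 0 0 71 -1;0 0 0 0 0 71 -1;0 0 0 0 0 71 -1;0 0 0 0 0 71 -1;0 0 0 0 0 60 -1;0 0 0 0 0 30 -1;0 0 0 0 0 -30 -1;0 0 0 2 50 -60 -1;0 0 0 5 110 -60 -1",
)

```text
time: 18.8
tool_pos: [533.6, 89.6, 194.2]
tcp_rot: [3.141, -0.006, 0.069]
contact_force: [0.7, -0.8, -2.4]
grip_width: 56.6
```

Run:
```python
from h import *
o=get_obs();print(o["tool_pos"],o["tcp_rot"],o["grip_width"],o["contact_force"])
print(shift(o["tool_pos"],[581.3,-355.9,50],o["tcp_rot"][2]))
```

```text
[533.6076933   89.56738594 194.17133657] [ 3.14123435 -0.00640755  0.06870528] 56.612199581400716 [ 0.73255287 -0.7501144  -2.40781789]
[ 16.9978973  447.69053993 144.17133657]
```

step_arm(
  increments="0 0 0 2 60 0 -1;0 0 0 5 120 0 -1;0 0 0 8 180 0 -1;0 0 0 10 240 0 -1;0 0 0 13 300 0 -1;0 0 0 16 360 0 -1;0 0 0 18 410 0 -1;0 0 0 19.5 448 10 -1;0 0 0 19.5 448 30 -1;0 0 0 19.5 448 70 -1;0 0 0 19.5 448 110 -1;0 0 0 19.5 448 130 -1;0 0 0 19.5 448 138 -1;0 0 0 19.5 448 141 -1;0 0 0 19.5 448 141 -1;0 0 0 19.5 448 141 -1",
)

```text
time: 20.8
tool_pos: [581.6, -356.3, 51.0]
tcp_rot: [3.14, -0.001, 0.066]
contact_force: [-0.1, 0.0, -2.9]
grip_width: 56.6
```

Run:
```python
from h import *
t=grab("wrist","w10"); o=t["obs"];print(o["tool_pos"],o["tcp_rot"],o["grip_width"],o["contact_force"])
t=grab("scene"); b=t["bgr"]
cv2.imwrite("pics/s10z.png",cv2.resize(b[130:270,200:380],None,fx=4,fy=4,interpolation=cv2.INTER_CUBIC))
```

```text
[ 581.64667795 -356.25060635   50.99873771] [ 3.14030540e+00 -1.40650557e-03  6.58033346e-02] 56.62313584616664 [-0.0730083   0.02836827 -2.85450345]
```

View pics/w10.png

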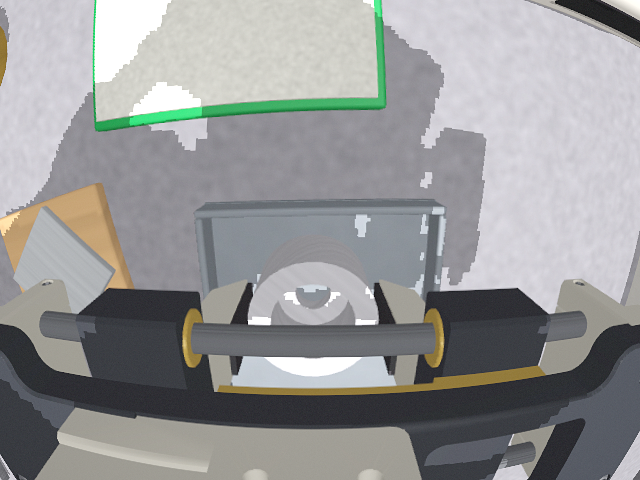

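View pics/s10z.png

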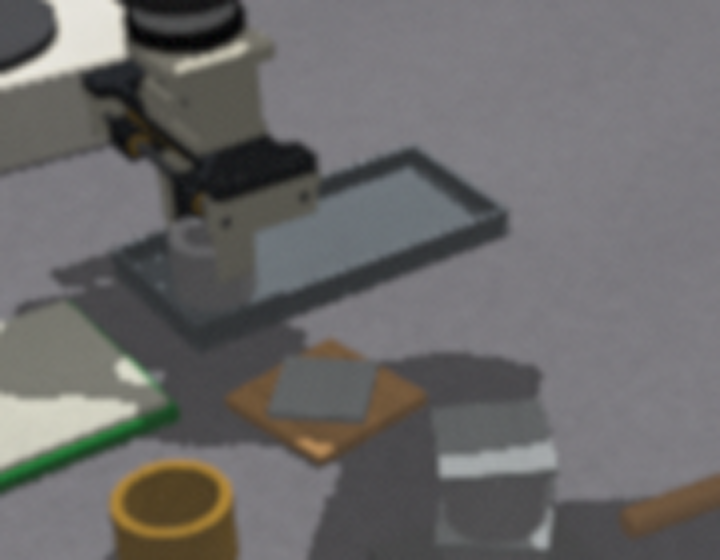

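step_arm(
  increments="0 0 0 0 0 1.8 -1;0 0 0 0 0 1.8 -1;0 0 0 0 0 1.8 0.6;0 0 0 0 0 1.8 0.6;0 0 0 0 0 1.8 0.6;0 0 0 0 0 -30 0.6;0 0 0 0 0 -85 1;0 0 0 0 0 -140 1;0 0 0.15 3 -60 -195 1;0 0 0.3 6 -120 -200 1;0 0 0.466 9 -180 -200 1;0 0 0.466 12 -240 -200 1;0 0 0.466 15 -300 -200 1;0 0 0.466 17 -352 -200 1;0 0 0.466 17 -352 -200 1;0 0 0.466 17 -352 -200 1;0 0 0.466 17 -352 -200 1",
)

```text
time: 23.02
tool_pos: [575.1, -5.0, 249.6]
tcp_rot: [3.141, -0.0, -0.402]
contact_force: [0.1, 0.8, -0.6]
grip_width: 92.1
```

Run:
```python
from h import *
t=grab("wrist","w11"); o=t["obs"];print(o["tool_pos"],o["tcp_rot"],o["grip_width"],o["contact_force"])
cv2.imwrite("pics/w11z.png",cv2.resize(t["bgr"][150:300,230:400],None,fx=4.5,fy=4,interpolation=cv2.INTER_CUBIC))
```

```text
[575.11892334  -5.02358619 249.64586094] [ 3.14117993e+00 -1.40845681e-05 -4.02043766e-01] 92.13832262638317 [ 0.07153975  0.80892655 -0.60218688]
```

View pics/w11.png

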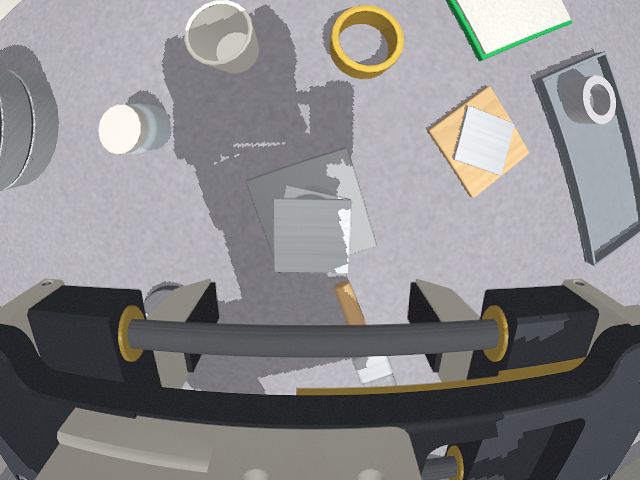

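View pics/w11z.png

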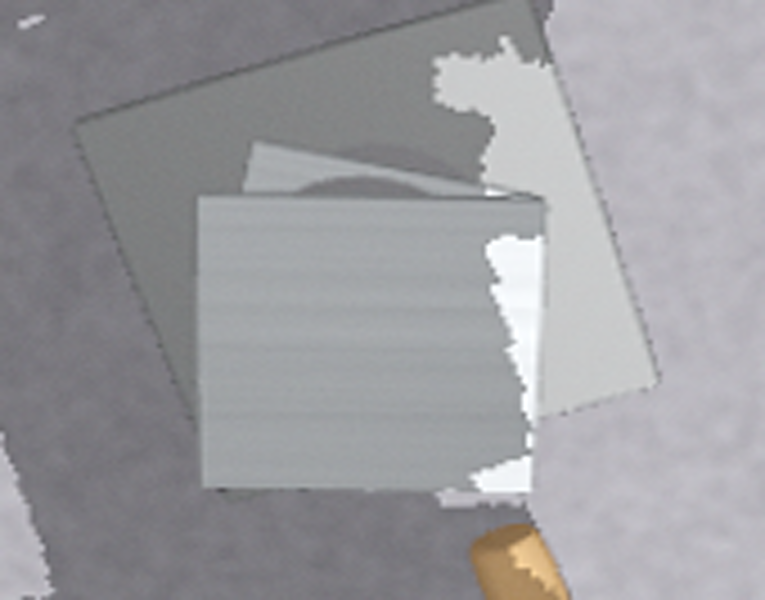

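Plate2's corners are at wrist pixels (274,199), (351,200), (348,273), (275,272), aligned with the jaws. mould3 stands in the basin.

Run:
```python
from h import *
c=grab("wrist"); o=c["obs"]
k=[(274,199.2),(351.3,199.8),(348,272.8),(275.3,272.2)]
w=onz(c,k,106); m=w.mean(0); print(w.round(1), m.round(1))
for i in range(4):
    d=w[(i+1)%4]-w[i]; print(np.linalg.norm(d).round(1), np.degrees(np.arctan2(d[1],d[0])).round(1))
m[1]-=0.8
print(shift(o["tool_pos"],[m[0],m[1],121.5],o["tcp_rot"][2]))
t=grab("top"); cv2.imwrite("pics/t11.png",cv2.resize(t["bgr"][200:300,370:470],None,fx=6,fy=6,interpolation=cv2.INTER_CUBIC))
```

```text
[[612.6  12.5 106. ]
 [589.1 -41.7 106. ]
 [534.7 -17.5 106. ]
 [558.1  36.4 106. ]] [573.6  -2.6 106. ]
59.1 -113.5
59.6 156.0
58.7 66.5
59.5 -23.6
[ -2.0397208   -0.97962831 128.16026359]
```

View pics/t11.png

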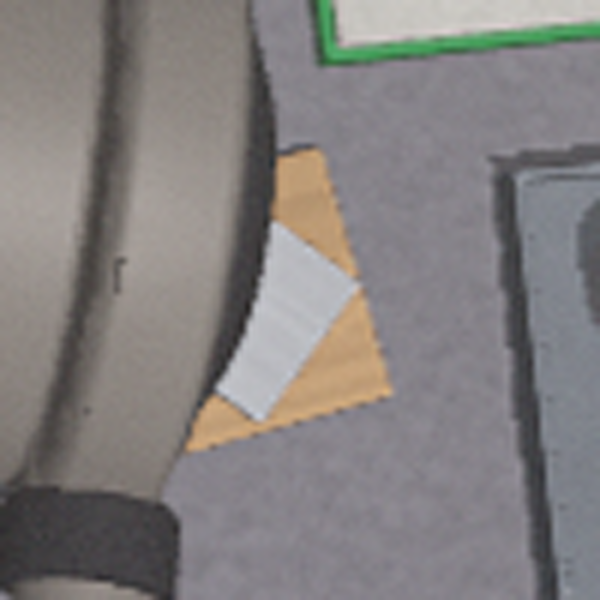

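step_arm(
  increments="0 0 0 -2 -1 60 1;0 0 0 -2 -1 110 1;0 0 0 -2 -1 124 1;0 0 0 -2 -1 128.2 1;0 0 0 -2 -1 128.2 1;0 0 0 -2 -1 128.2 -1;0 0 0 -2 -1 128.2 -1;0 0 0 -2 -1 128.2 -1;0 0 0 -2 -1 128.2 -1;0 0 0 -2 -1 128.2 -1",
)

```text
time: 24.42
tool_pos: [573.6, -2.0, 121.9]
tcp_rot: [3.141, -0.0, -0.4]
contact_force: [-1.2, -0.3, 3.7]
grip_width: 59.4
```

Run:
```python
from h import *
o=get_obs();print(o["tool_pos"],o["tcp_rot"],o["grip_width"],o["contact_force"])
print(shift(o["tool_pos"],[576.5,-202,39],o["tcp_rot"][2]))
```

```text
[573.64263336  -1.95714573 121.90789327] [ 3.14144694e+00 -4.76384267e-04 -4.00177465e-01] 59.363629598204255 [-1.15388266 -0.28709625  3.69327309]
[ 80.56466513 183.1246647   82.90789327]
```

step_arm(
  increments="0 0 0 0 0 -15 -1;0 0 0 0 0 -50 -1;0 0 0.08 27 61 -50 -1;0 0 0.16 54 122 -50 -1;0 0 0.232 80.6 183 -50 -1;0 0 0.232 80.6 183 -50 -1;0 0 0.232 80.6 183 -20 -1;0 0 0.232 80.6 183 30 -1;0 0 0.232 80.6 183 65 -1;0 0 0.232 80.6 183 78 -1;0 0 0.232 80.6 183 82 -1;0 0 0.232 80.6 183 82 -1;0 0 0.232 80.6 183 82 -1",
)

```text
time: 26.05
tool_pos: [577.3, -202.1, 41.1]
tcp_rot: [-3.141, -0.003, -0.632]
contact_force: [0.3, -0.0, -2.0]
grip_width: 59.1
```

Run:
```python
from h import *
o=get_obs();print(o["tool_pos"],o["tcp_rot"],o["grip_width"],o["contact_force"])
print(shift(o["tool_pos"],[575,-4,215],o["tcp_rot"][2]))
c=grab("scene","s12"); b=c["bgr"]
cv2.imwrite("pics/s12z.png",cv2.resize(b[170:290,220:370],None,fx=5,fy=5,interpolation=cv2.INTER_CUBIC))
```

```text
[ 577.28001366 -202.09734336   41.09165177] [-3.14118854e+00 -2.53503386e-03 -6.32099023e-01] 59.138186648594356 [ 0.31369747 -0.04347513 -2.03684222]
[-118.88323082 -158.47565534 -173.90834823]
```

View pics/s12z.png

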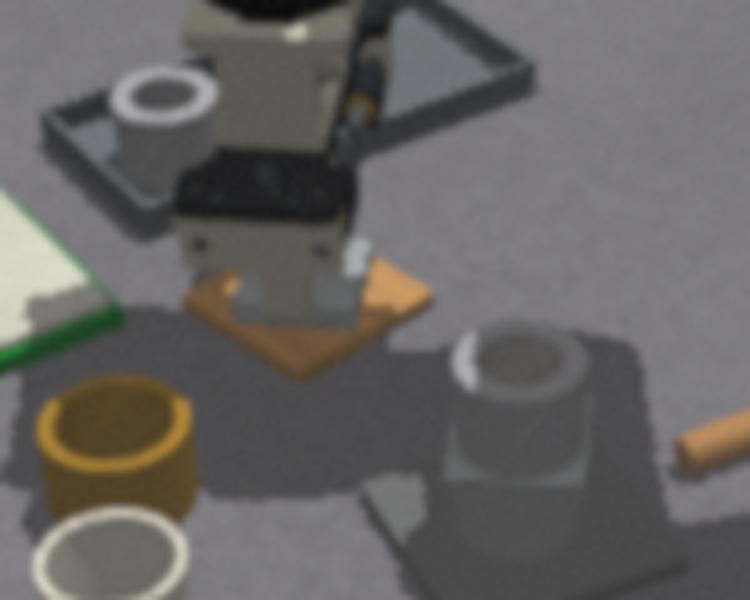

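step_arm(
  increments="0 0 0 0 0 2 -1;0 0 0 0 0 2 -1;0 0 0 0 0 2 0.6;0 0 0 0 0 2 0.6;0 0 0 0 0 2 0.6;0 0 0 0 0 -20 0.6;0 0 0 0 0 -75 1;0 0 0 0 0 -130 1;0 0 -0.18 -40 -53 -184 1;0 0 -0.36 -80 -106 -184 1;0 0 -0.54 -119 -158.5 -184 1;0 0 -0.698 -119 -158.5 -184 1;0 0 -0.698 -119 -158.5 -184 1;0 0 -0.698 -119 -158.5 -184 1;0 0 -0.698 -119 -158.5 -184 1",
)

```text
time: 27.98
tool_pos: [574.2, -4.9, 223.4]
tcp_rot: [3.141, 0.0, 0.063]
contact_force: [-0.6, 0.3, -0.6]
grip_width: 91.7
```

```bash
cat > ring.py <<'E'
import sys
from h import *
tag=sys.argv[1]; x,y,z=map(float,sys.argv[2:5])
t=grab("wrist",tag); o=t["obs"];print(o["tool_pos"],o["tcp_rot"],o["grip_width"],o["contact_force"])
a=np.linspace(0,2*np.pi,73); b=t["bgr"].copy()
for r in (28,18.2):
    for q in proj(t,np.stack([x+r*np.cos(a),y+r*np.sin(a),0*a+z],1)): cv2.circle(b,tuple(int(round(v*8)) for v in q),4,(0,0,255),-1,shift=3)
q=proj(t,[[x,y,z]])[0].astype(int); x0,y0=max(q[0]-75,0),max(q[1]-75,0)
cv2.imwrite(f"pics/{tag}o.png",cv2.resize(b[y0:y0+150,x0:x0+150],None,fx=4,fy=4)); print(x0,y0)
E
python3 ring.py w13 574.5 -3 100; python3 -c "
from h import *
t=grab('top','t13')"
```

```text
[574.15023717  -4.89016968 223.35516348] [3.14132971e+00 4.17756097e-04 6.28648842e-02] 91.72900893201047 [-0.57133502  0.27293174 -0.58315703]
236 166
```

View pics/w13.png

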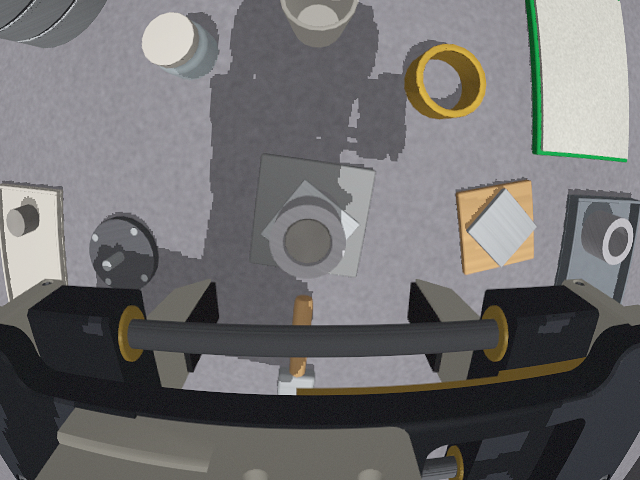

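View pics/w13o.png

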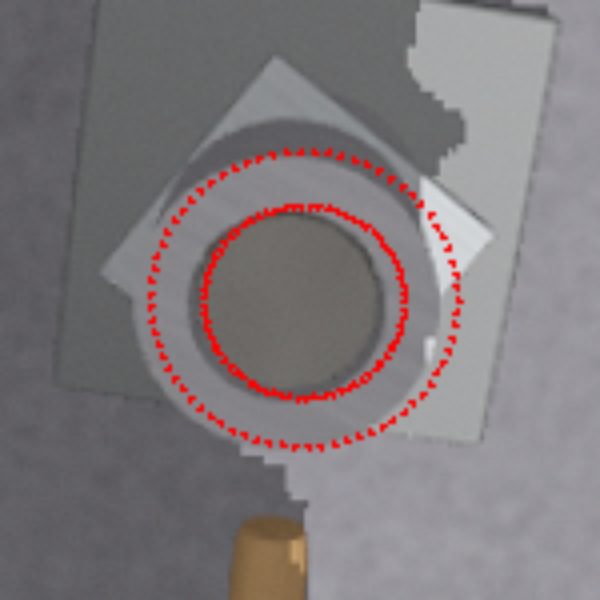

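View pics/t13.png

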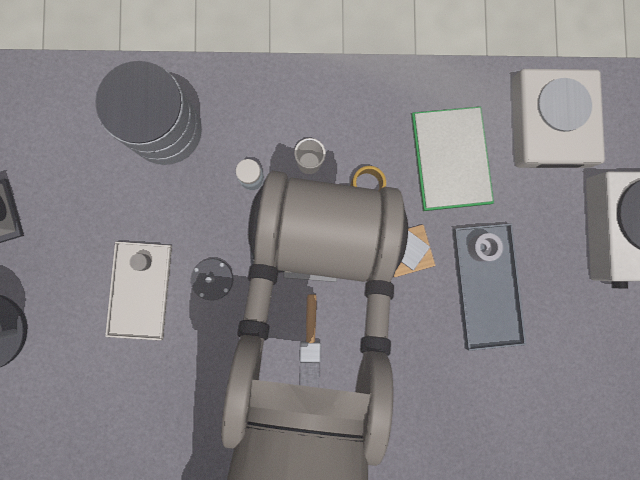

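Plug2 is present (a full disc just under mould2's rim), the rim sits about 2.5 mm to +y, and the tray and its plug are undisturbed. Gripping mould2.

step_arm(
  increments="0 0 0 0.6 -4.4 60 1;0 0 0 0.6 -4.4 100 1;0 0 0 0.6 -4.4 116 1;0 0 0 0.6 -4.4 120.5 1;0 0 0 0.6 -4.4 120.5 1;0 0 0 0.6 -4.4 120.5 1;0 0 0 0.6 -4.4 120.5 -1;0 0 0 0.6 -4.4 120.5 -1;0 0 0 0.6 -4.4 120.5 -1;0 0 0 0.6 -4.4 120.5 -1;0 0 0 0.6 -4.4 120.5 -1",
)

```text
time: 29.45
tool_pos: [574.6, 0.7, 103.2]
tcp_rot: [3.141, -0.0, 0.066]
contact_force: [0.4, -1.6, 0.5]
grip_width: 55.7
```

```bash
python3 ring.py w14 574.5 -0.5 100
python3 - <<'E'
from h import *
o=get_obs(); print(shift(o["tool_pos"],[520.4,199.4,86],o["tcp_rot"][2]))
E
```

```text
[574.60993156   0.65040216 103.22940521] [ 3.14123237e+00 -3.68954414e-04  6.57650797e-02] 55.70456672060545 [ 0.35575578 -1.61130327  0.47889386]
242 247
[ -41.04904051 -201.87497544   17.22386682]
```

View pics/w14o.png

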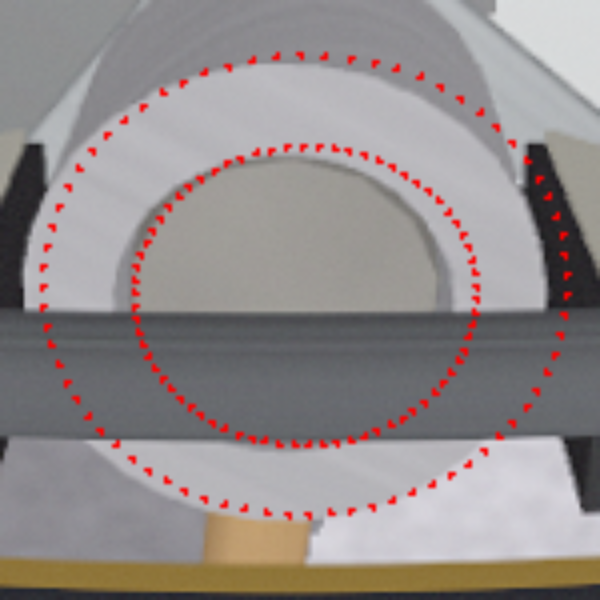

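step_arm(
  increments="0 0 0 0 0 -20 -1;0 0 0 0 0 -60 -1;0 0 0 -10 -50 -60 -1;0 0 0 -20 -100 -60 -1;0 0 0 -30 -150 -60 -1;0 0 0 -40.7 -201.9 -60 -1;0 0 0 -40.7 -201.9 -50 -1;0 0 0 -40.7 -201.9 -30 -1;0 0 0 -40.7 -201.9 -10 -1;0 0 0 -40.7 -201.9 4 -1;0 0 0 -40.7 -201.9 10 -1;0 0 0 -40.7 -201.9 14 -1;0 0 0 -40.7 -201.9 17 -1;0 0 0 -40.7 -201.9 17 -1",
)

```text
time: 31.25
tool_pos: [520.7, 199.6, 86.3]
tcp_rot: [3.142, -0.0, 0.066]
contact_force: [0.1, 0.0, -2.6]
grip_width: 55.8
```

Run:
```python
from h import *
o=get_obs(); print(o["tool_pos"],o["tcp_rot"],o["grip_width"],o["contact_force"],o["moment"])
```

```text
[520.69711619 199.61565259  86.27469841] [ 3.14152431e+00 -4.01819596e-04  6.58721273e-02] 55.80591690086569 [ 1.17320595e-01  1.85574976e-03 -2.62668975e+00] [-0.04711943  0.03069034  0.06300786]
```

Free of side load, so lowering to the foot.

step_arm(
  increments="0 0 0 0 0 6 -1;0 0 0 0 0 12 -1;0 0 0 0 0 18 -1;0 0 0 0 0 22 -1;0 0 0 0 0 25.8 -1;0 0 0 0 0 25.8 -1;0 0 0 0 0 25.8 -1",
)

```text
time: 32.12
tool_pos: [520.6, 199.6, 60.3]
tcp_rot: [3.142, -0.0, 0.066]
contact_force: [0.2, -0.4, -2.2]
grip_width: 55.5
```

Run:
```python
from h import *
t=grab("wrist"); b=t["bgr"]; o=t["obs"]; print(o["tool_pos"],o["contact_force"])
cv2.imwrite("pics/w15z.png",cv2.resize(b[190:400,220:410],None,fx=3,fy=2.8,interpolation=cv2.INTER_CUBIC))
```

```text
[520.60774329 199.63323598  60.26118956] [ 0.23948621 -0.42092235 -2.24253382]
```

View pics/w15z.png

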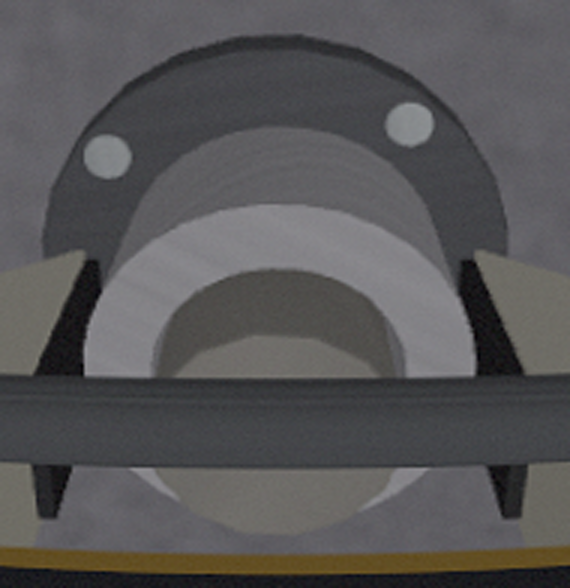

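Plug2 is raised. Same release and re-grip as before.

step_arm(
  increments="0 0 0 0 0 0.5 -1;0 0 0 0 0 0.5 0.45;0 0 0 0 0 0.5 0.45;0 0 0 0 0 0.5 0.45;0 0 0 0 0 -10 0.45;0 0 0 0 0 -20.4 0.45;0 0 0 0 0 -20.4 0.45;0 0 0 0 0 -20.4 -1;0 0 0 0 0 -20.4 -1;0 0 0 0 0 -20.4 -1;0 0 0 0 0 -20.4 -1;0 0 0 0 0 -20.4 -1;0 0 0 0 0 -20.4 -1",
)

```text
time: 33.8
tool_pos: [520.5, 199.6, 80.6]
tcp_rot: [3.141, 0.0, 0.066]
contact_force: [0.1, -0.3, -0.6]
grip_width: 33.3
```

Run:
```python
from h import *
t=grab("wrist","w16"); b=t["bgr"]; o=t["obs"];print(o["tool_pos"],o["tcp_rot"],o["grip_width"],o["contact_force"])
grab("top","t16")
print(shift(o["tool_pos"],[502,343,0],o["tcp_rot"][2]))
```

```text
[520.47937946 199.57270653  80.55643999] [3.14145877e+00 2.77833864e-04 6.57726595e-02] 33.30991065366947 [ 0.06079511 -0.26925041 -0.56566238]
[  -9.01262826 -144.33173078   80.55643999]
```

View pics/w16.png

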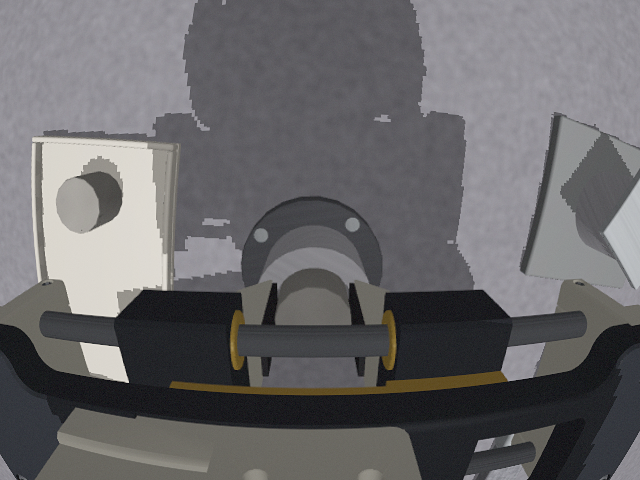

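View pics/t16.png

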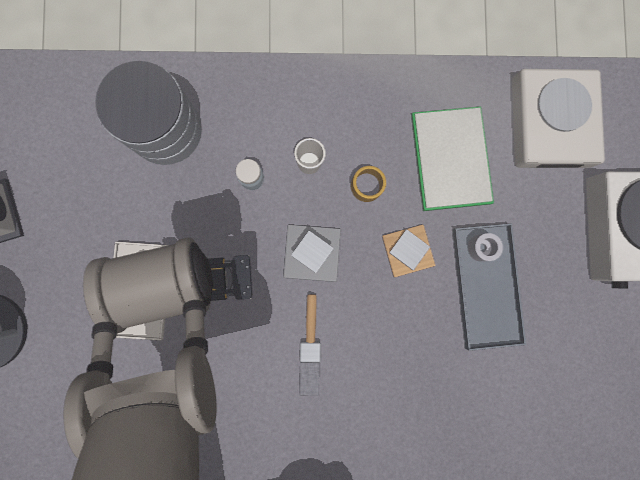

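step_arm(
  increments="0 0 0 0 0 -12 -1;0 0 0 0 0 -40 -1;0 0 0 -20 -50 -40 -1;0 0 0 -40 -100 -40 -1;0 0 0 -63.6 -152 -40 -1;0 0 0 -63.6 -152 -40 -1;0 0 0 -63.6 -152 -10 -1;0 0 0 -63.6 -152 20 -1;0 0 0 -63.6 -152 33 -1;0 0 0 -63.6 -152 38 -1;0 0 0 -63.6 -152 40 -1;0 0 0 -63.6 -152 40 -1;0 0 0 -63.6 -152 40 -1",
)

```text
time: 35.52
tool_pos: [447.5, 347.3, 41.4]
tcp_rot: [-3.141, -0.001, 0.066]
contact_force: [-0.2, -0.0, -0.6]
grip_width: 33.0
```

Run:
```python
from h import *
t=grab("wrist","w17"); b=t["bgr"]; o=t["obs"];print(o["tool_pos"],o["tcp_rot"],o["grip_width"],o["contact_force"])
```

```text
[447.48248988 347.3071257   41.36307973] [-3.14115963e+00 -1.15360973e-03  6.58838822e-02] 32.971926180027026 [-0.17655268 -0.0361223  -0.55190689]
```

View pics/w17.png

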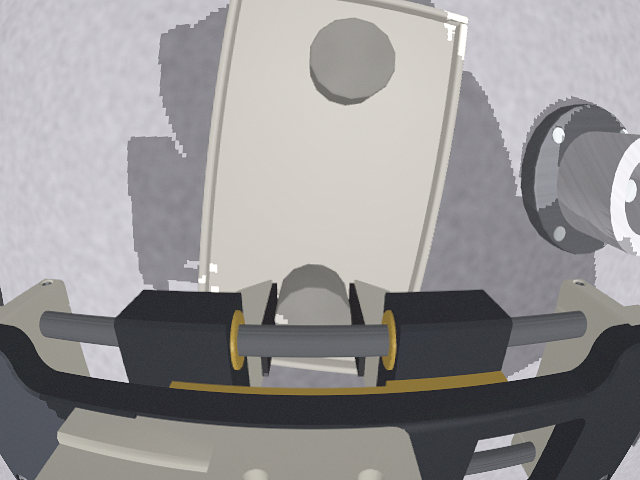

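step_arm(
  increments="0 0 0 0 0 1.2 -1;0 0 0 0 0 1.2 -1;0 0 0 0 0 1.2 0.2;0 0 0 0 0 1.2 0.2;0 0 0 0 0 1.2 0.2;0 0 0 0 0 -20 0.2;0 0 0 0 0 -70 0.7;0 0 0 21 50 -90 0.7;0 0 0 42 100 -90 0.7;0 0 0 63.2 152 -90 0.7;0 0 0 63.2 152 -90 0.7;0 0 0 63.2 152 -90 0.7",
)

```text
time: 37.08
tool_pos: [519.9, 199.8, 130.6]
tcp_rot: [-3.141, 0.0, 0.065]
contact_force: [0.2, 0.4, 0.3]
grip_width: 77.9
```

```bash
python3 ring.py w18 520.4 199.4 57
```

```text
[519.92183298 199.75162983 130.58668309] [-3.14136050e+00  4.54966127e-04  6.50160648e-02] 77.93750710258728 [0.21672764 0.43457755 0.25427511]
240 189
```

View pics/w18.png

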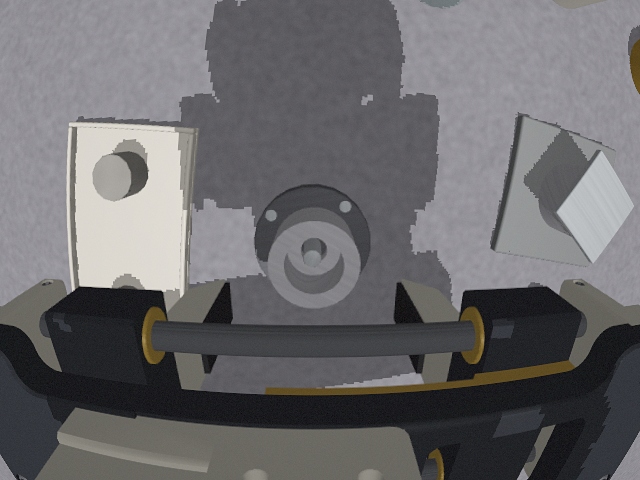

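View pics/w18o.png

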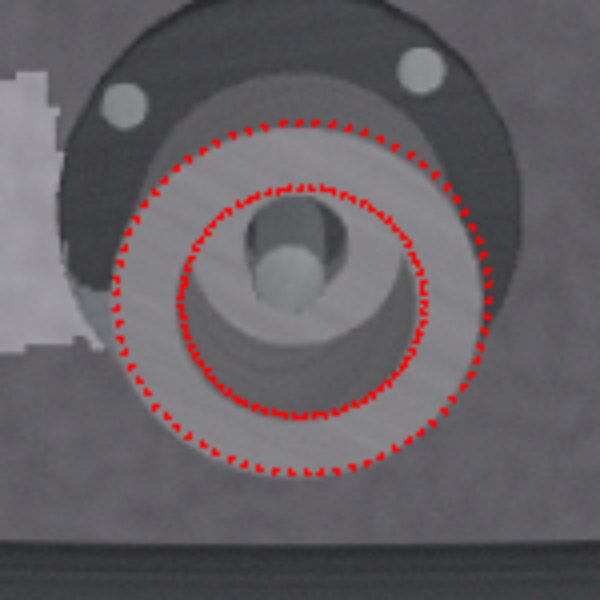

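The tray seems to have shifted slightly (its far-left corner went from (75,135) to (69,123)), so I'll re-measure it from the top. Mould2 next, to the basin's near slot.

step_arm(
  increments="0 0 0 0.4 0 40 0.7;0 0 0 0.4 0 65 0.7;0 0 0 0.4 0 70.6 0.7;0 0 0 0.4 0 70.6 0.7;0 0 0 0.4 0 70.6 0.7;0 0 0 0.4 0 70.6 -1;0 0 0 0.4 0 70.6 -1;0 0 0 0.4 0 70.6 -1;0 0 0 0.4 0 70.6 -1;0 0 0 0.4 0 60 -1;0 0 0 0.4 0 30 -1;0 0 0 0.4 0 -30 -1;0 0 0 -10 50 -60 -1;0 0 0 -24 110 -60 -1",
)

```text
time: 38.88
tool_pos: [504.7, 87.8, 193.8]
tcp_rot: [3.141, -0.007, 0.068]
contact_force: [0.4, -1.1, -2.3]
grip_width: 55.4
```

step_arm(
  increments="0 0 0 -14 60 0 -1;0 0 0 -28 120 0 -1;0 0 0 -42 180 0 -1;0 0 0 -57 240 0 -1;0 0 0 -71 300 0 -1;0 0 0 -86 360 0 -1;0 0 0 -98 410 0 -1;0 0 0 -106.8 448.5 10 -1;0 0 0 -106.8 448.5 30 -1;0 0 0 -106.8 448.5 70 -1;0 0 0 -106.8 448.5 110 -1;0 0 0 -106.8 448.5 130 -1;0 0 0 -106.8 448.5 138 -1;0 0 0 -106.8 448.5 141 -1;0 0 0 -106.8 448.5 141 -1;0 0 0 -106.8 448.5 141 -1",
)

```text
time: 40.88
tool_pos: [426.8, -366.7, 50.7]
tcp_rot: [3.14, -0.001, 0.066]
contact_force: [-0.1, 0.1, -2.6]
grip_width: 55.8
```

Run:
```python
from h import *
t=grab("wrist","w19"); b=t["bgr"]; o=t["obs"];print(o["tool_pos"],o["tcp_rot"],o["grip_width"],o["contact_force"])
print(shift(o["tool_pos"],[574.5,-3,205],o["tcp_rot"][2]))
t=grab("top","t19")
```

```text
[ 426.76253474 -366.69828793   50.65151459] [ 3.14017219e+00 -1.04698521e-03  6.58310515e-02] 55.78054365043232 [-0.06112734  0.12972711 -2.56364093]
[ 171.34280491 -353.19179844 -154.34848541]
```

View pics/w19.png

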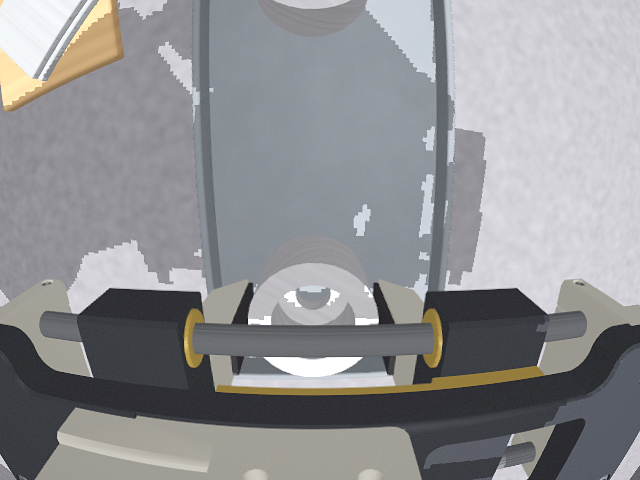

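View pics/t19.png

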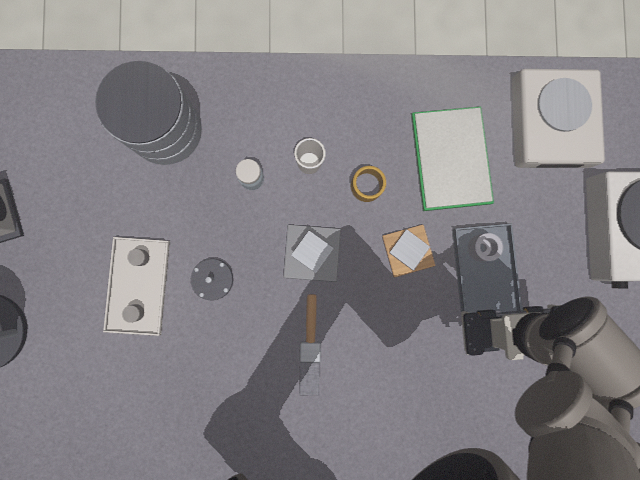

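The tray moved by a few pixels with both plugs still upright in it. mould2 is in the basin's near slot. Release it, then go to plate1.

step_arm(
  increments="0 0 0 0 0 1.6 -1;0 0 0 0 0 1.6 -1;0 0 0 0 0 1.6 0.6;0 0 0 0 0 1.6 0.6;0 0 0 0 0 1.6 0.6;0 0 0 0 0 -30 0.6;0 0 0 0 0 -85 1;0 0 0 0 0 -140 1;0 0 0.17 29 -60 -154 1;0 0 0.34 58 -120 -154 1;0 0 0.51 87 -180 -154 1;0 0 0.7 116 -240 -154 1;0 0 0.7 145 -300 -154 1;0 0 0.7 171 -353 -154 1;0 0 0.7 171 -353 -154 1;0 0 0.7 171 -353 -154 1;0 0 0.7 171 -353 -154 1;0 0 0.7 171 -353 -154 1",
)

```text
time: 43.22
tool_pos: [573.5, -4.1, 203.7]
tcp_rot: [3.141, 0.0, -0.636]
contact_force: [0.2, -0.4, 0.1]
grip_width: 91.8
```

Run:
```python
from h import *
t=grab("wrist","w20"); o=t["obs"];print(o["tool_pos"],o["tcp_rot"],o["grip_width"],o["contact_force"])
cv2.imwrite("pics/w20z.png",cv2.resize(t["bgr"][150:300,230:400],None,fx=4.5,fy=4,interpolation=cv2.INTER_CUBIC))
```

```text
[573.46557586  -4.12608825 203.69839499] [ 3.14121384e+00  2.29850956e-05 -6.35945369e-01] 91.83753917982048 [ 0.19337711 -0.36672025  0.11460474]
```

View pics/w20.png

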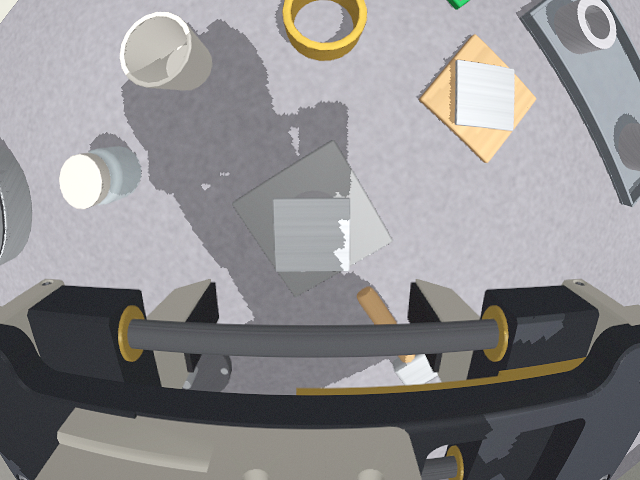

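View pics/w20z.png

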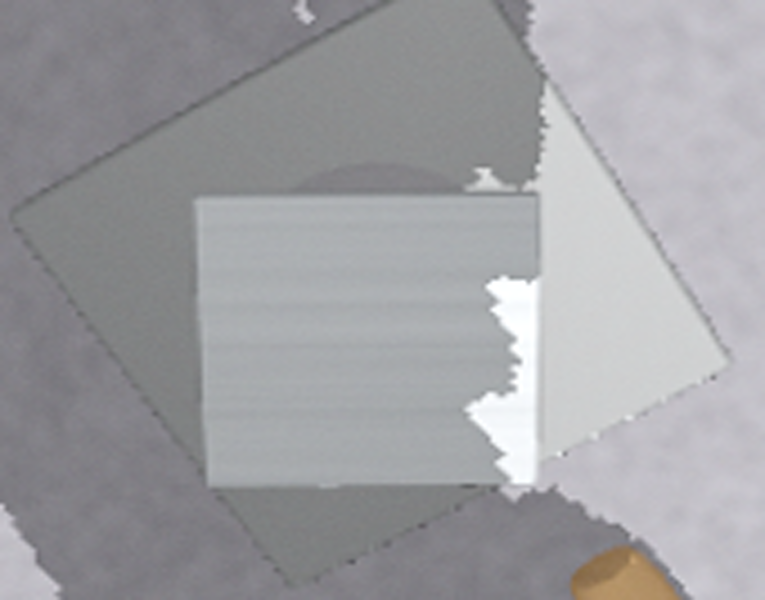

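Run:
```python
from h import *
c=grab("wrist"); o=c["obs"]
k=[(273.3,199.5),(350,199),(349.6,271.3),(276.2,271.5)]
w=onz(c,k,58); m=w.mean(0); print(w.round(1), m.round(1))
for i in range(4):
    d=w[(i+1)%4]-w[i]; print(np.linalg.norm(d).round(1), np.degrees(np.arctan2(d[1],d[0])).round(1))
m[1]-=0.8
print(shift(o["tool_pos"],[m[0],m[1],73.4],o["tcp_rot"][2]))
```

```text
[[613.9   5.5  58. ]
 [579.1 -42.3  58. ]
 [530.6  -8.1  58. ]
 [565.9  40.   58. ]] [572.4  -1.2  58. ]
59.1 -126.1
59.3 144.8
59.7 53.7
59.1 -35.8
[ -2.18107811  -0.99692165 130.39100874]
```

step_arm(
  increments="0 0 0 -2 -1 60 1;0 0 0 -2 -1 110 1;0 0 0 -2 -1 126 1;0 0 0 -2 -1 130.2 1;0 0 0 -2 -1 130.2 1;0 0 0 -2 -1 130.2 -1;0 0 0 -2 -1 130.2 -1;0 0 0 -2 -1 130.2 -1;0 0 0 -2 -1 130.2 -1;0 0 0 -2 -1 130.2 -1",
)

```text
time: 44.58
tool_pos: [572.7, -1.1, 74.0]
tcp_rot: [3.141, -0.0, -0.634]
contact_force: [-2.1, -2.1, 5.2]
grip_width: 59.1
```

Run:
```python
from h import *
o=get_obs();print(o["tool_pos"],o["tcp_rot"],o["grip_width"],o["contact_force"])
print(shift(o["tool_pos"],[577,-202,45],o["tcp_rot"][2]))
```

```text
[572.72092103  -1.12524587  73.95741476] [ 3.14114720e+00 -3.48681502e-04 -6.34146562e-01] 59.1253380727477 [-2.08389292 -2.13827196  5.21427211]
[122.46345756 159.28489861  28.95741476]
```

step_arm(
  increments="0 0 0 0 0 -15 -1;0 0 0 0 0 -50 -1;0 0 0 40 53 -50 -1;0 0 0 80 106 -50 -1;0 0 0 122.5 159.3 -50 -1;0 0 0 122.5 159.3 -50 -1;0 0 0 122.5 159.3 -20 -1;0 0 0 122.5 159.3 10 -1;0 0 0 122.5 159.3 23 -1;0 0 0 122.5 159.3 28 -1;0 0 0 122.5 159.3 28.5 -1;0 0 0 122.5 159.3 28.5 -1",
)

```text
time: 46.08
tool_pos: [577.7, -201.9, 46.1]
tcp_rot: [-3.141, -0.002, -0.634]
contact_force: [0.0, 1.2, -1.1]
grip_width: 59.6
```

Run:
```python
from h import *
c=grab("wrist","w21");o=c["obs"];print(o["tool_pos"],o["tcp_rot"],o["grip_width"],o["contact_force"])
c=grab("scene","s21"); b=c["bgr"]
cv2.imwrite("pics/s21z.png",cv2.resize(b[170:290,220:370],None,fx=5,fy=5,interpolation=cv2.INTER_CUBIC))
```

```text
[ 577.68833955 -201.87612457   46.09578806] [-3.14131067e+00 -1.88088522e-03 -6.33969694e-01] 59.64588543479242 [ 0.04778772  1.16055284 -1.11966673]
```

View pics/s21z.png

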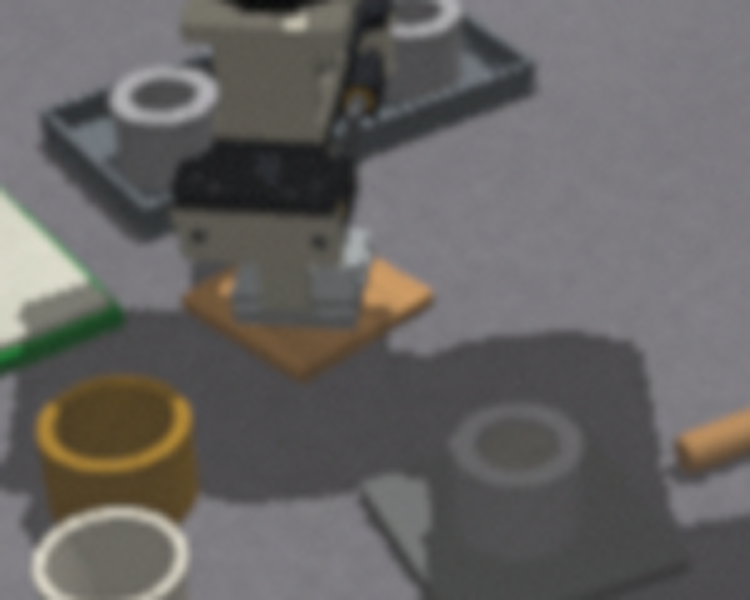

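View pics/w21.png

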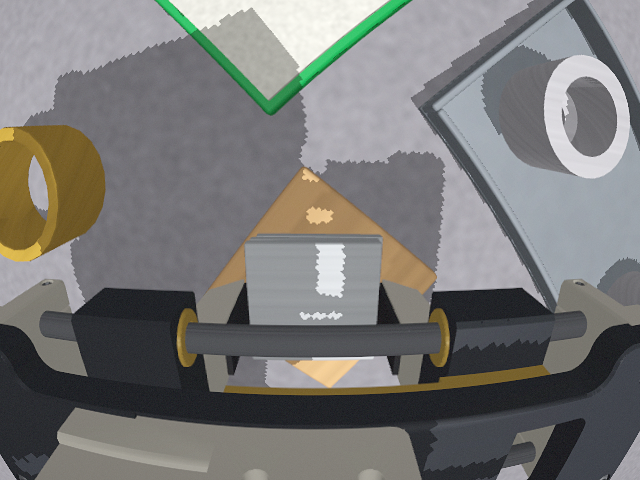

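step_arm(
  increments="0 0 0 0 0 1.4 -1;0 0 0 0 0 1.4 -1;0 0 0 0 0 1.4 0.6;0 0 0 0 0 1.4 0.6;0 0 0 0 0 1.4 0.6;0 0 0 0 0 -20 0.6;0 0 0 0 0 -75 1;0 0 0 0 0 -130 1;0 0 -0.18 -40 -53 -130 1;0 0 -0.36 -80 -106 -130 1;0 0 -0.54 -122 -158.5 -130 1;0 0 -0.7 -122 -158.5 -130 1;0 0 -0.7 -122 -158.5 -130 1;0 0 -0.7 -122 -158.5 -130 1;0 0 -0.7 -122 -158.5 -130 1",
)

```text
time: 48.05
tool_pos: [572.8, -3.0, 174.9]
tcp_rot: [3.141, 0.0, 0.062]
contact_force: [0.9, 0.2, 0.3]
grip_width: 91.6
```

```bash
python3 ring.py w22 573 -1 52
```

```text
[572.79505227  -2.98161897 174.91352951] [3.14137974e+00 5.20176256e-05 6.23815362e-02] 91.63733481866666 [0.87244384 0.19784223 0.31725547]
236 166
```

View pics/w22.png

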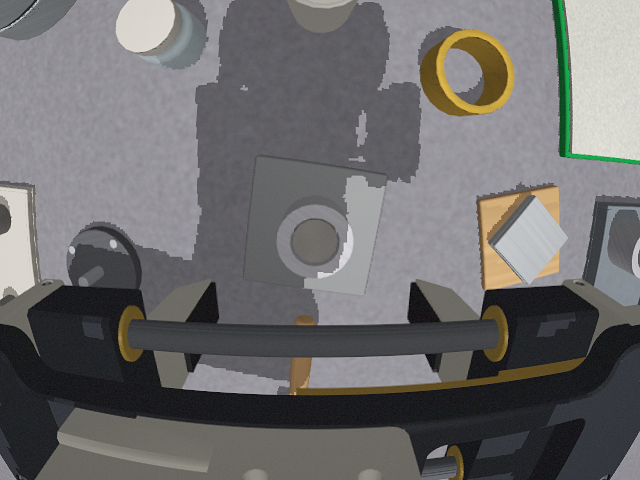

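View pics/w22o.png

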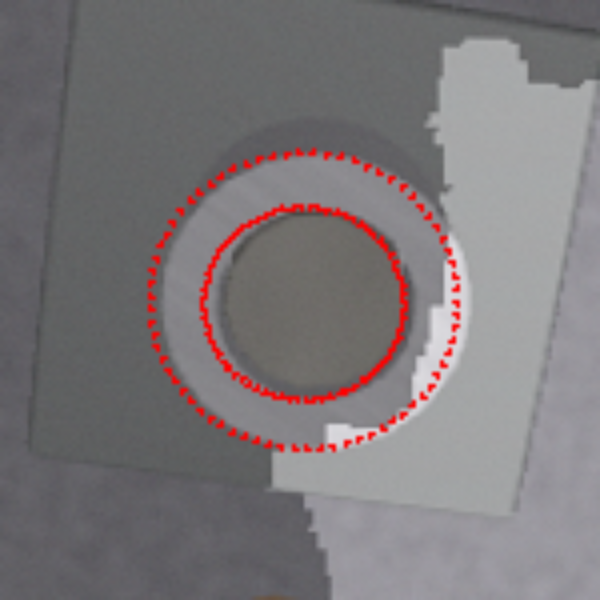

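Plug1 is present too, and the pile of plates is neat at (528,238). Gripping mould1.

step_arm(
  increments="0 0 0 0 0.8 60 1;0 0 0 0 0.8 100 1;0 0 0 0 0.8 115 1;0 0 0 0 0.8 119.9 1;0 0 0 0 0.8 119.9 1;0 0 0 0 0.8 119.9 1;0 0 0 0 0.8 119.9 -1;0 0 0 0 0.8 119.9 -1;0 0 0 0 0.8 119.9 -1;0 0 0 0 0.8 119.9 -1;0 0 0 0 0.8 119.9 -1",
)

```text
time: 49.48
tool_pos: [572.9, -2.7, 55.2]
tcp_rot: [3.141, -0.0, 0.066]
contact_force: [-0.3, -1.1, 0.5]
grip_width: 55.9
```

```bash
python3 ring.py w23 572.6 -4 52
python3 - <<'E'
from h import *
o=get_obs(); print(shift(o["tool_pos"],[520.7,199.5,86],o["tcp_rot"][2]))
E
```

```text
[572.85725868  -2.74131191  55.17282509] [ 3.14126986e+00 -2.10747272e-04  6.57743084e-02] 55.900499106183936 [-0.25390181 -1.06901013  0.54708366]
243 247
[ -38.72765609 -205.21413665  -30.82683851]
```

View pics/w23o.png

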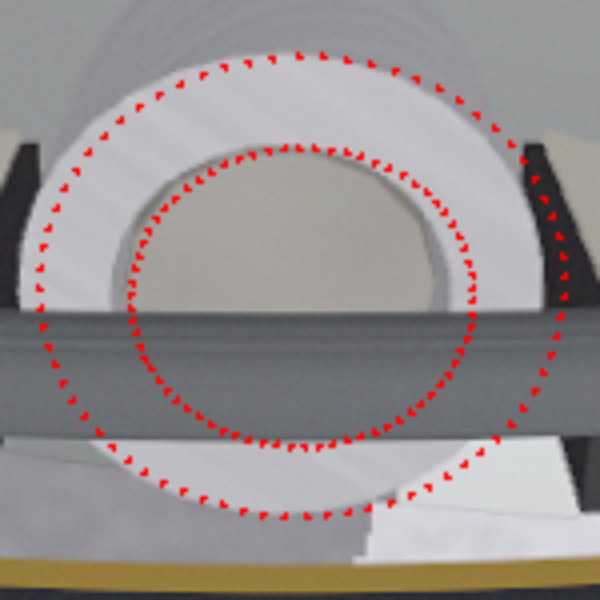

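step_arm(
  increments="0 0 0 0 0 -20 -1;0 0 0 0 0 -70 -1;0 0 0 -10 -50 -85 -1;0 0 0 -20 -100 -85 -1;0 0 0 -30 -150 -85 -1;0 0 0 -38.7 -205.1 -85 -1;0 0 0 -38.7 -205.1 -80 -1;0 0 0 -38.7 -205.1 -70 -1;0 0 0 -38.7 -205.1 -50 -1;0 0 0 -38.7 -205.1 -40 -1;0 0 0 -38.7 -205.1 -35 -1;0 0 0 -38.7 -205.1 -31 -1;0 0 0 -38.7 -205.1 -31 -1",
)

```text
time: 51.15
tool_pos: [520.8, 199.4, 86.1]
tcp_rot: [3.142, -0.0, 0.066]
contact_force: [-0.4, 0.4, -2.8]
grip_width: 56.0
```

Run:
```python
from h import *
o=get_obs(); print(o["tool_pos"],o["tcp_rot"],o["grip_width"],o["contact_force"],o["moment"])
```

```text
[520.77714995 199.3748085   86.13771447] [ 3.14152007e+00 -1.02229100e-04  6.55112155e-02] 55.97860252921446 [-0.35796981  0.43303997 -2.78510052] [0.00399296 0.038204   0.02148469]
```

step_arm(
  increments="0 0 0 0 0 6 -1;0 0 0 0 0 12 -1;0 0 0 0 0 18 -1;0 0 0 0 0 22 -1;0 0 0 0 0 25.7 -1;0 0 0 0 0 25.7 -1;0 0 0 0 0 25.7 -1",
)

```text
time: 52.02
tool_pos: [520.7, 199.5, 60.4]
tcp_rot: [3.142, -0.0, 0.066]
contact_force: [0.1, 0.1, -2.6]
grip_width: 56.1
```

Run:
```python
from h import *
t=grab("wrist"); b=t["bgr"]; o=t["obs"]; print(o["tool_pos"],o["contact_force"])
cv2.imwrite("pics/w24z.png",cv2.resize(b[190:400,220:410],None,fx=3,fy=2.8,interpolation=cv2.INTER_CUBIC))
```

```text
[520.70562983 199.53860522  60.3724093 ] [ 0.09717362  0.13996047 -2.6402846 ]
```

View pics/w24z.png

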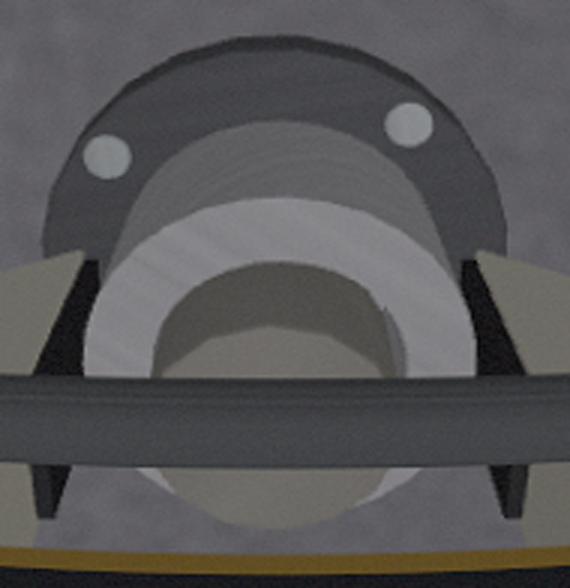

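Plug1 is raised. Release the mould and grip the plug.

step_arm(
  increments="0 0 0 0 0 0.5 -1;0 0 0 0 0 0.5 0.45;0 0 0 0 0 0.5 0.45;0 0 0 0 0 0.5 0.45;0 0 0 0 0 -10 0.45;0 0 0 0 0 -20.3 0.45;0 0 0 0 0 -20.3 0.45;0 0 0 0 0 -20.3 -1;0 0 0 0 0 -20.3 -1;0 0 0 0 0 -20.3 -1;0 0 0 0 0 -20.3 -1;0 0 0 0 0 -20.3 -1;0 0 0 0 0 -20.3 -1",
)

```text
time: 53.7
tool_pos: [520.6, 199.5, 80.6]
tcp_rot: [3.141, 0.0, 0.066]
contact_force: [-0.2, -0.1, -0.9]
grip_width: 33.2
```

Run:
```python
from h import *
t=grab("wrist","w25"); o=t["obs"];print(o["tool_pos"],o["tcp_rot"],o["grip_width"],o["contact_force"])
# tray from t19 top image: inner midpoint and plugs
c=grab("top","t25"); b=cv2.imread("pics/t19.png"); hsv=cv2.cvtColor(b,cv2.COLOR_BGR2HSV)
m=cv2.inRange(hsv,(5,8,150),(40,90,255)); z=np.zeros_like(m); z[220:360,90:190]=m[220:360,90:190]
k=blobs(z)[0]; w=onz(c,k[:,0,:],13)[:,:2].astype(np.float32); r=cv2.minAreaRect(w); print(r)
p=onz(c,[(138,254.5),(133.5,311)],34); print("plug tops",p)
print(shift(o["tool_pos"],[r[0][0],r[0][1],0],o["tcp_rot"][2]))
cv2.imwrite("pics/t19z.png",cv2.resize(b[220:350,90:190],None,fx=4.5,fy=4.5,interpolation=cv2.INTER_CUBIC))
```

```text
[520.60527687 199.51897802  80.59527453] [3.14146453e+00 1.56378540e-04 6.57936770e-02] 33.16130122992041 [-0.18324724 -0.05986552 -0.92104201]
((509.6092529296875, 349.3939514160156), (110.55831909179688, 189.04501342773438), 85.47740173339844)
plug tops [[570.96646839 338.40356794  34.        ]
 [461.27891232 344.90348521  34.        ]]
[  -1.11851983 -150.27364741   80.59527453]
```

View pics/t19z.png

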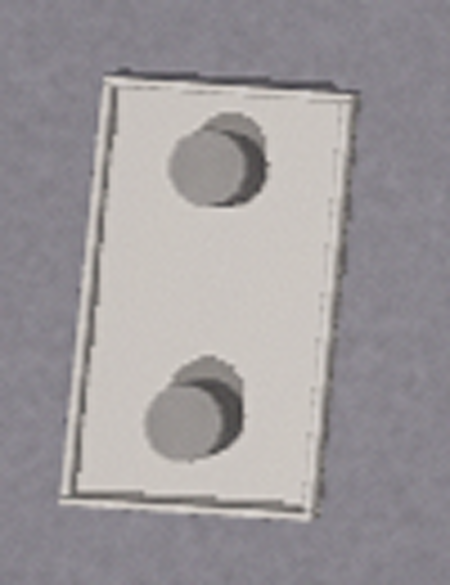

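View pics/w25.png

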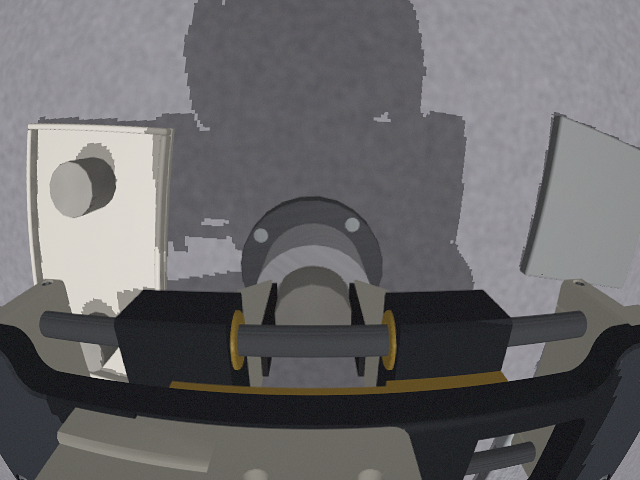

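View pics/t25.png

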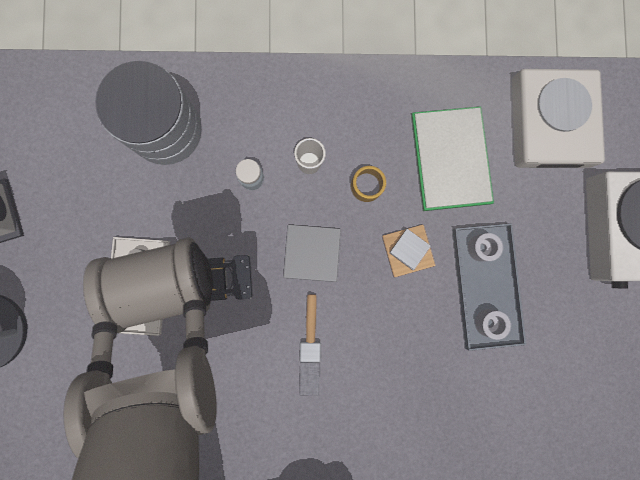

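Plug1 is gripped (33.2 mm). The tray shifted by about (8,6) mm and both plugs are still standing well inside. Placing plug1 midway between them.

step_arm(
  increments="0 0 0 0 0 -12 -1;0 0 0 0 0 -45 -1;0 0 0 1 -50 -50 -1;0 0 0 2 -100 -50 -1;0 0 0 2.9 -144 -50 -1;0 0 0 2.9 -144 -50 -1;0 0 0 2.9 -144 -20 -1;0 0 0 2.9 -144 15 -1;0 0 0 2.9 -144 32 -1;0 0 0 2.9 -144 38 -1;0 0 0 2.9 -144 40 -1;0 0 0 2.9 -144 40 -1;0 0 0 2.9 -144 40 -1",
)

```text
time: 55.42
tool_pos: [514.5, 343.6, 41.6]
tcp_rot: [-3.141, -0.001, 0.066]
contact_force: [-0.3, 0.3, -0.9]
grip_width: 33.0
```

Run:
```python
from h import *
t=grab("wrist","w26"); o=t["obs"];print(o["tool_pos"],o["tcp_rot"],o["grip_width"],o["contact_force"])
```

```text
[514.51780582 343.63382861  41.58124737] [-3.14110587e+00 -1.43991496e-03  6.58513120e-02] 33.00788388902175 [-0.34758917  0.33467373 -0.90689906]
```

View pics/w26.png

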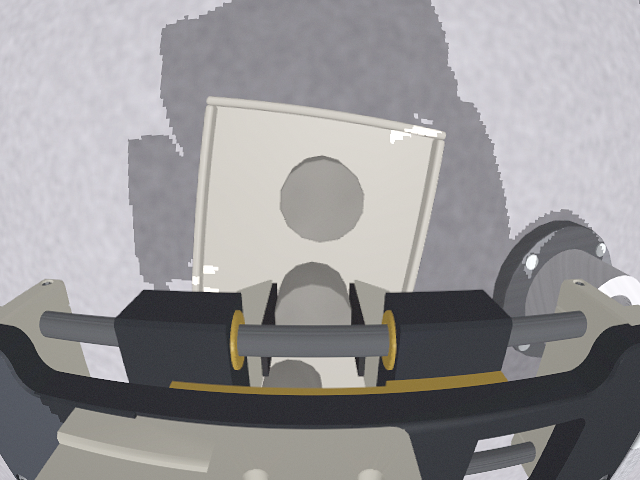

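step_arm(
  increments="0 0 0 0 0 1.3 -1;0 0 0 0 0 1.3 -1;0 0 0 0 0 1.3 0.2;0 0 0 0 0 1.3 0.2;0 0 0 0 0 1.3 0.2;0 0 0 0 0 -20 0.2;0 0 0 0 0 -70 0.7;0 0 0 -1 50 -90 0.7;0 0 0 -2 100 -90 0.7;0 0 0 -3.2 144.2 -90 0.7;0 0 0 -3.2 144.2 -90 0.7;0 0 0 -3.2 144.2 -90 0.7",
)

```text
time: 56.98
tool_pos: [520.5, 199.6, 130.8]
tcp_rot: [-3.141, -0.0, 0.065]
contact_force: [-0.5, 0.5, -0.9]
grip_width: 78.2
```

```bash
python3 ring.py w27 520.4 199.4 57
```

```text
[520.5330758  199.63806225 130.8164383 ] [-3.14127096e+00 -3.50378697e-04  6.52715932e-02] 78.22273459838858 [-0.54883141  0.53825037 -0.86342835]
239 190
```

View pics/w27.png

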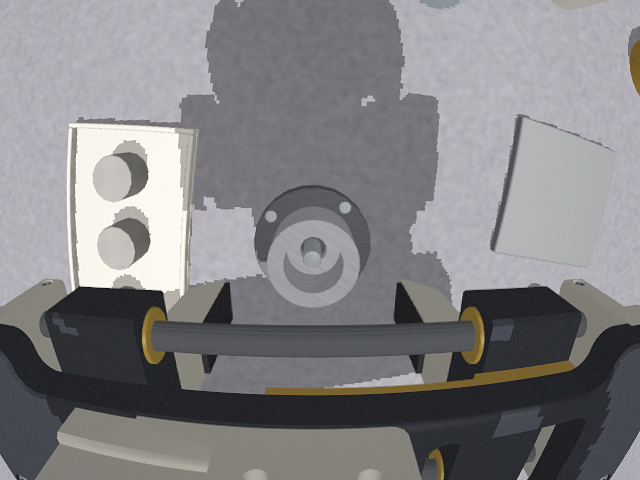

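The plugs stand upright in the tray. Last mould to the middle of the basin.

step_arm(
  increments="0 0 0 0 0 40 0.7;0 0 0 0 0 65 0.7;0 0 0 0 0 70.8 0.7;0 0 0 0 0 70.8 0.7;0 0 0 0 0 70.8 0.7;0 0 0 0 0 70.8 -1;0 0 0 0 0 70.8 -1;0 0 0 0 0 70.8 -1;0 0 0 0 0 70.8 -1;0 0 0 0 0 60 -1;0 0 0 0 0 30 -1;0 0 0 0 0 -30 -1;0 0 0 -5 50 -60 -1;0 0 0 -10 110 -60 -1",
)

```text
time: 58.78
tool_pos: [518.9, 88.5, 194.0]
tcp_rot: [3.141, -0.006, 0.069]
contact_force: [1.1, -0.1, -1.3]
grip_width: 55.9
```

step_arm(
  increments="0 0 0 -6 60 0 -1;0 0 0 -12 120 0 -1;0 0 0 -18 180 0 -1;0 0 0 -24 240 0 -1;0 0 0 -30 300 0 -1;0 0 0 -36 360 0 -1;0 0 0 -40 410 0 -1;0 0 0 -43.4 448.3 0 -1;0 0 0 -43.4 448.3 10 -1;0 0 0 -43.4 448.3 50 -1;0 0 0 -43.4 448.3 100 -1;0 0 0 -43.4 448.3 125 -1;0 0 0 -43.4 448.3 138 -1;0 0 0 -43.4 448.3 141 -1;0 0 0 -43.4 448.3 141 -1;0 0 0 -43.4 448.3 141 -1",
)

```text
time: 60.78
tool_pos: [504.4, -361.7, 51.0]
tcp_rot: [3.14, -0.002, 0.066]
contact_force: [0.1, 0.0, -1.9]
grip_width: 55.9
```

Run:
```python
from h import *
t=grab("wrist","w28"); o=t["obs"];print(o["tool_pos"],o["tcp_rot"],o["grip_width"],o["contact_force"])
```

```text
[ 504.35685322 -361.70075305   51.01912418] [ 3.13992640e+00 -1.57454465e-03  6.58088551e-02] 55.92830257593799 [ 0.12751018  0.04203031 -1.89732182]
```

View pics/w28.png

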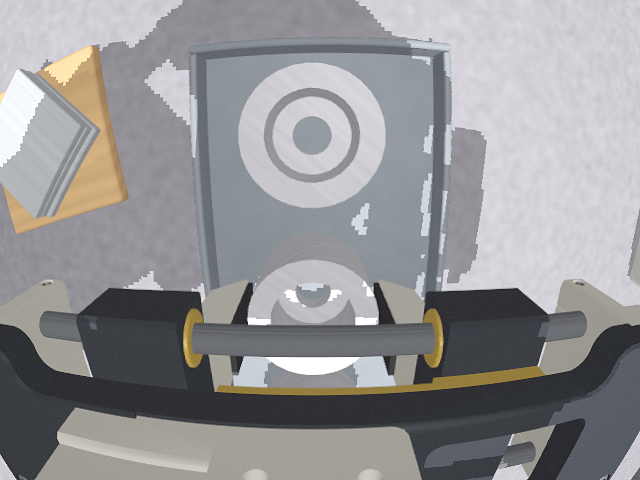

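step_arm(
  increments="0 0 0 0 0 1.8 -1;0 0 0 0 0 1.8 -1;0 0 0 0 0 1.8 0.6;0 0 0 0 0 1.8 0.6;0 0 0 0 0 1.8 0.6;0 0 0 0 0 -30 0.6;0 0 0 0 0 -85 0.6;0 0 0 0 0 -140 0.6;0 0 0 -60 0 -180 0.6;0 0 0 -120 0 -200 0.6;0 0 0 -180 0 -200 0.6;0 0 0 -180 0 -200 0.6;0 0 0 -180 0 -200 0.6",
)

```text
time: 62.45
tool_pos: [324.1, -373.4, 250.0]
tcp_rot: [3.141, -0.001, 0.064]
contact_force: [0.5, -0.0, -0.7]
grip_width: 73.3
```

Run:
```python
from h import *
t=grab("wrist","w29"); o=t["obs"];print(o["time"],o["tool_pos"],o["contact_force"])
c=grab("top","t29"); s=grab("scene","s29")
cv2.imwrite("pics/s29z.png",cv2.resize(s["bgr"][160:420,220:540],None,fx=2.3,fy=2.3,interpolation=cv2.INTER_CUBIC))
```

```text
62.45 [ 324.1120029  -373.3905754   250.01656829] [ 0.48740516 -0.00990743 -0.7194904 ]
```

View pics/w29.png

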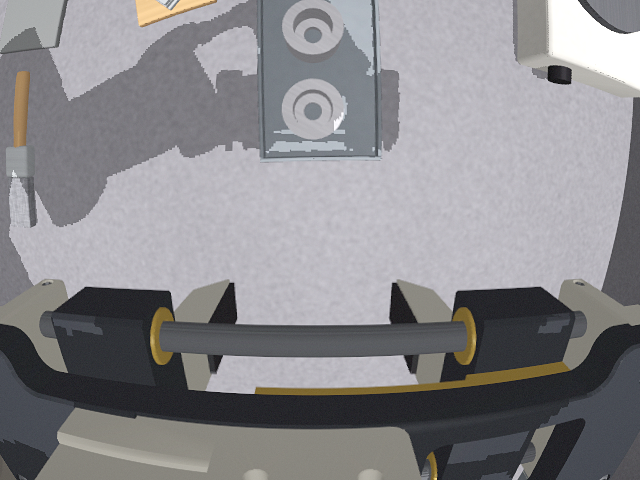

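View pics/t29.png

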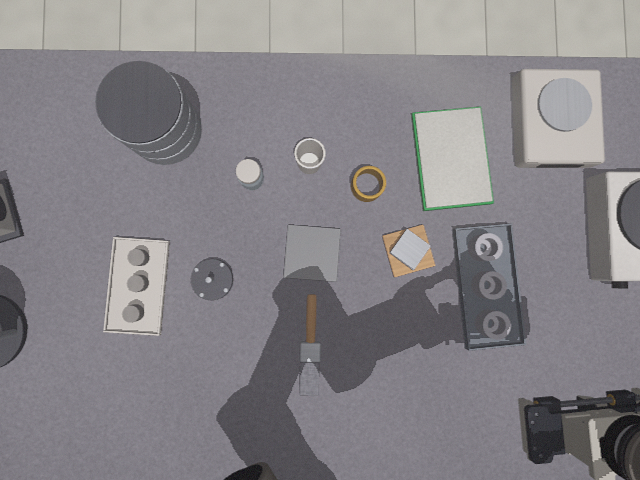

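View pics/s29z.png

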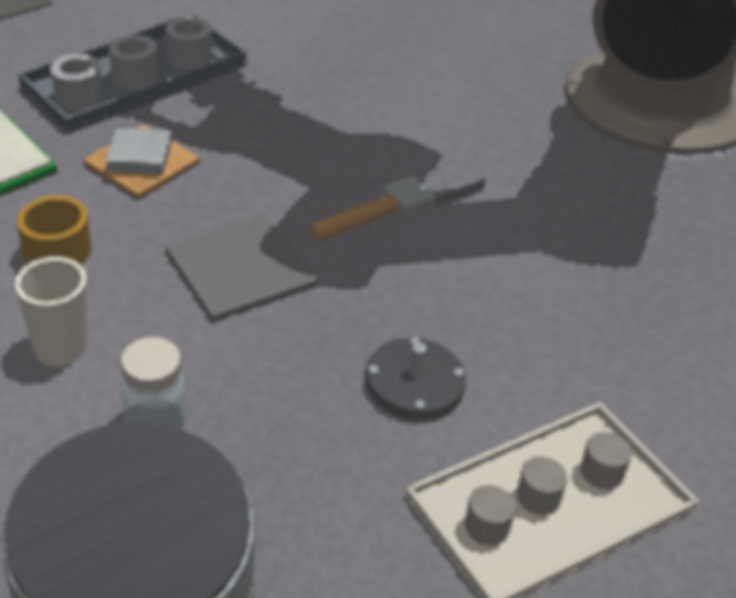

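Run:
```python
from h import *
from plant import close_job
c=grab("top")
b=onz(c,[(409,250)],10)[0]
print("pile-board",(onz(c,[(410.5,248.5)],28)[0]-[576.7,-201.9,0]).round(1))
a=np.radians(3.8)
for p in [(488,246.5),(491.5,285),(496.5,325.5)]:
    d=onz(c,[p],46)[0]-[503.5,-361,0]; print("mould",(d[0]*np.cos(a)+d[1]*np.sin(a)).round(1),(-d[0]*np.sin(a)+d[1]*np.cos(a)).round(1))
a=np.radians(-4.5)
for p in [(138.5,256.5),(137.5,283),(133.5,312.5)]:
    d=onz(c,[p],34)[0]-[509.6,349.4,0]; print("plug",(d[0]*np.cos(a)+d[1]*np.sin(a)).round(1),(-d[0]*np.sin(a)+d[1]*np.cos(a)).round(1))
print(close_job())
```

```text
pile-board [ 3.  -0.5 28. ]
mould 78.6 1.2
mould 1.8 1.8
mould -78.4 -0.2
plug 58.2 -7.5
plug 6.6 -10.6
plug -50.7 -8.6
the job is handed in; nothing more can be done
None
```

The stack is down and the job is handed in after about 62 of the 210 s. All three moulds held a plug. I ejected each plug on the post and stood it in the white tray. The emptied moulds went to the far, middle and near parts of the wash basin, and the plates are in one pile on the board.

The last pictures (top, scene and wrist views) showed:
- **Moulds:** all three upright on the basin floor, within 2 mm of its centre line and at most 79 mm from its centre along the length (limits 50 and 115 mm).
- **Plugs:** all three upright in the tray, at most 58 mm along and 11 mm across from its centre (limits 85 and 45 mm).
- **Plates:** the pile sits about 3 mm from the board's centre and looks flat in the pictures.
- **Bystanders:** the brush, jar, brass ring and beaker look unmoved.
- **Robot:** clear of everything.

- **Tray shift:** the tray was nudged about 8 mm in x and 6 mm in y during the run, with plugs in it. I re-measured it before placing the last plug.
- **Camera disagreement:** the wrist and top cameras differed by about 1 mm, which I corrected for.

No check failed.

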